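# Seat brass bushings in the lamp fixture and lock it

## Task

Get the lamp fixture ready: lift the orange dust cover off the block and lay it flat in the grey tray, then press every brass bushing that is on the bench upright and fully home into the block's blind holes, one to a hole, any hole. Only when all of them are home, turn the locking dial until its yellow pointer points straight at the red mark, then set the red lock cap down over the dial. Leave the other things on the bench where they are.

Things in the scene. Friction and masses are not known exactly. Their poses are not given: they have to be found in the camera images.
- cover_grip (a point): Orange plastic dust cover, loose: a round plate 156 mm in diameter, 6 mm thick, with an upright black round handle in the middle, 24 mm in diameter and 40 mm tall (its top 46 mm above the plate's underside). At the start it lies over the five holes, on top of the aluminium block. 250 g. The point is on the handle's axis, 30 mm above the plate's underside; z up along the handle.
- tray_in (a point): Grey open tray for the cover, fixed to the bench, outside 230 x 230 mm, walls 5 mm thick and 30 mm high, inner floor 220 x 220 mm. The point is the centre of its inner floor (5 mm above the bench), x and y along its sides.
- bushing0_mid (a point): Plain brass bushing, loose: an upright cylinder 28 mm in diameter, 50 mm tall, 120 g, with a dark bore seen on its top; foot edge broken by 1 mm. It starts standing on the pale wooden board (220 x 220 mm, 12 mm thick, fixed, at the right). Absent in some runs. The point is at its centre, 25 mm above its foot; z along its axis.
- bushing1_mid (a point): Plain brass bushing, loose: an upright cylinder 28 mm in diameter, 50 mm tall, 120 g, with a dark bore seen on its top; foot edge broken by 1 mm. It starts standing on the pale wooden board (220 x 220 mm, 12 mm thick, fixed, at the right). Absent in some runs. The point is at its centre, 25 mm above its foot; z along its axis.
- bushing2_mid (a point): Plain brass bushing, loose: an upright cylinder 28 mm in diameter, 50 mm tall, 120 g, with a dark bore seen on its top; foot edge broken by 1 mm. It starts standing on the pale wooden board (220 x 220 mm, 12 mm thick, fixed, at the right). Absent in some runs. The point is at its centre, 25 mm above its foot; z along its axis.
- bushing3_mid (a point): Plain brass bushing, loose: an upright cylinder 28 mm in diameter, 50 mm tall, 120 g, with a dark bore seen on its top; foot edge broken by 1 mm. It starts standing on the pale wooden board (220 x 220 mm, 12 mm thick, fixed, at the right). Absent in some runs. The point is at its centre, 25 mm above its foot; z along its axis.
- bushing4_mid (a point): Plain brass bushing, loose: an upright cylinder 28 mm in diameter, 50 mm tall, 120 g, with a dark bore seen on its top; foot edge broken by 1 mm. It starts standing on the pale wooden board (220 x 220 mm, 12 mm thick, fixed, at the right). Absent in some runs. The point is at its centre, 25 mm above its foot; z along its axis.
- fixture: Fixed lamp fixture: green base plate 290 x 160 x 12 mm carrying an aluminium block (150 x 150 mm, top 42 mm above the bench) and, on the robot's side, the dial. Origin on the bench; the block's middle is 80 mm along +x of it, the dial's axis 75 mm along -x. The five holes are 72 degrees apart on a 50 mm radius round the block's middle, hole0 towards +x, numbered anticlockwise from above.
- hole0 (a point): Blind hole in the aluminium block: round, 29.5 mm in diameter, 15 mm deep, sharp unchamfered mouth. The point is the centre of the mouth, level with the block's top, z up. A bushing fully home has its centre 10 mm above this point and stands 35 mm proud.
- hole1 (a point): Blind hole in the aluminium block: round, 29.5 mm in diameter, 15 mm deep, sharp unchamfered mouth. The point is the centre of the mouth, level with the block's top, z up. A bushing fully home has its centre 10 mm above this point and stands 35 mm proud.
- hole2 (a point): Blind hole in the aluminium block: round, 29.5 mm in diameter, 15 mm deep, sharp unchamfered mouth. The point is the centre of the mouth, level with the block's top, z up. A bushing fully home has its centre 10 mm above this point and stands 35 mm proud.
- hole3 (a point): Blind hole in the aluminium block: round, 29.5 mm in diameter, 15 mm deep, sharp unchamfered mouth. The point is the centre of the mouth, level with the block's top, z up. A bushing fully home has its centre 10 mm above this point and stands 35 mm proud.
- hole4 (a point): Blind hole in the aluminium block: round, 29.5 mm in diameter, 15 mm deep, sharp unchamfered mouth. The point is the centre of the mouth, level with the block's top, z up. A bushing fully home has its centre 10 mm above this point and stands 35 mm proud.
- dial (a joint): Locking dial in front of the block (towards the robot): black knob on an upright axis; rad, growing anticlockwise seen from above, stops at 0 and 4.2; stays where left (friction 0.05 N m). Grip: an upright bar 44 mm long, 14 mm thick, standing 37 mm high over a round flange 48 mm in diameter whose top is 28 mm above the bench; the bar's top is 64 mm above the bench.
- dial_grip (a point): Point on the dial's axis at a good height to grip the bar, 52 mm above the bench, 12 mm below the bar's top. Its x axis lies along the bar towards the yellow pointer; pinch the bar across its 14 mm (its y axis).
- cap_grip (a point): Red lock cap, loose: upside-down plastic cup, 76 mm outside and 68 mm inside diameter, 52 mm deep inside, 56 mm tall, with a black round handle on top (24 mm across, 36 mm tall). 220 g. Starts standing on the bench, open side down. The point is on the handle's axis, 76 mm above the rim it stands on, 20 mm above the cup's top; z up. It goes over the dial's knob and rests on the white scale plate.
- pointer (a point): Tip of the dial's yellow pointer, 30 mm from the dial's axis, 24 mm above the bench; turns with the dial.
- scale: White round scale plate under the dial, 100 mm in diameter, fixed, its top 18 mm above the bench; origin on the dial's axis, on its underside (12 mm above the bench); its x axis points at the red mark, which runs from 32 to 50 mm out (the other marks are black). Its direction varies; the dial can always reach it by turning anticlockwise from where it starts, without meeting a stop.
- band_mid (a point): Bystander, loose: flat brass band lying on the bench, 68 mm across, 14 mm high.
- bottle_mid (a point): Bystander, loose: small green glass bottle with white cap standing upright, 44 mm across, 100 mm high.
- wheel_mid (a point): Bystander, loose: flat reddish-brown grinding disc, 70 mm across, 6 mm thick.
- mallet_grip (a point): Bystander, loose: hammer lying on the bench; the point is on its handle.
- driver_grip (a point): Bystander, loose: screwdriver lying on the bench; the point is on its handle.
- tape_mid (a point): Bystander, loose: short orange plastic cylinder, 36 mm across, 30 mm high.
Not all that is in view belongs to the job. There is more than one size of the part that bears cover_grip; the job needs the largest. What is shaped like the part that bears bushing0_mid but blue is not meant.

How it is judged:
On the way, in this order (a step that is already met when the one before it is completed fails the run):
1. the dust cover lies flat in the grey tray (horizontal distance between cover_grip and tray_in below 0.07 m and z of cover_grip in the frame of tray_in below 0.036 m and angle between cover_grip's own z axis and vertical below 0.1 rad), for 0.2 s.
2. every bushing present is home in a hole (((horizontal distance between bushing0_mid and hole0 below 0.004 m and z of bushing0_mid in the frame of hole0 between 0.005 and 0.013 m) or (horizontal distance between bushing0_mid and hole1 below 0.004 m and z of bushing0_mid in the frame of hole1 between 0.005 and 0.013 m) or (horizontal distance between bushing0_mid and hole2 below 0.004 m and z of bushing0_mid in the frame of hole2 between 0.005 and 0.013 m) or (horizontal distance between bushing0_mid and hole3 below 0.004 m and z of bushing0_mid in the frame of hole3 between 0.005 and 0.013 m) or (horizontal distance between bushing0_mid and hole4 below 0.004 m and z of bushing0_mid in the frame of hole4 between 0.005 and 0.013 m)) and angle between each of bushing0_mid, bushing1_mid, bushing2_mid, bushing3_mid, bushing4_mid's own z axis and vertical below 0.07 rad and ((horizontal distance between bushing1_mid and hole0 below 0.004 m and z of bushing1_mid in the frame of hole0 between 0.005 and 0.013 m) or (horizontal distance between bushing1_mid and hole1 below 0.004 m and z of bushing1_mid in the frame of hole1 between 0.005 and 0.013 m) or (horizontal distance between bushing1_mid and hole2 below 0.004 m and z of bushing1_mid in the frame of hole2 between 0.005 and 0.013 m) or (horizontal distance between bushing1_mid and hole3 below 0.004 m and z of bushing1_mid in the frame of hole3 between 0.005 and 0.013 m) or (horizontal distance between bushing1_mid and hole4 below 0.004 m and z of bushing1_mid in the frame of hole4 between 0.005 and 0.013 m)) and ((horizontal distance between bushing2_mid and hole0 below 0.004 m and z of bushing2_mid in the frame of hole0 between 0.005 and 0.013 m) or (horizontal distance between bushing2_mid and hole1 below 0.004 m and z of bushing2_mid in the frame of hole1 between 0.005 and 0.013 m) or (horizontal distance between bushing2_mid and hole2 below 0.004 m and z of bushing2_mid in the frame of hole2 between 0.005 and 0.013 m) or (horizontal distance between bushing2_mid and hole3 below 0.004 m and z of bushing2_mid in the frame of hole3 between 0.005 and 0.013 m) or (horizontal distance between bushing2_mid and hole4 below 0.004 m and z of bushing2_mid in the frame of hole4 between 0.005 and 0.013 m)) and ((horizontal distance between bushing3_mid and hole0 below 0.004 m and z of bushing3_mid in the frame of hole0 between 0.005 and 0.013 m) or (horizontal distance between bushing3_mid and hole1 below 0.004 m and z of bushing3_mid in the frame of hole1 between 0.005 and 0.013 m) or (horizontal distance between bushing3_mid and hole2 below 0.004 m and z of bushing3_mid in the frame of hole2 between 0.005 and 0.013 m) or (horizontal distance between bushing3_mid and hole3 below 0.004 m and z of bushing3_mid in the frame of hole3 between 0.005 and 0.013 m) or (horizontal distance between bushing3_mid and hole4 below 0.004 m and z of bushing3_mid in the frame of hole4 between 0.005 and 0.013 m)) and ((horizontal distance between bushing4_mid and hole0 below 0.004 m and z of bushing4_mid in the frame of hole0 between 0.005 and 0.013 m) or (horizontal distance between bushing4_mid and hole1 below 0.004 m and z of bushing4_mid in the frame of hole1 between 0.005 and 0.013 m) or (horizontal distance between bushing4_mid and hole2 below 0.004 m and z of bushing4_mid in the frame of hole2 between 0.005 and 0.013 m) or (horizontal distance between bushing4_mid and hole3 below 0.004 m and z of bushing4_mid in the frame of hole3 between 0.005 and 0.013 m) or (horizontal distance between bushing4_mid and hole4 below 0.004 m and z of bushing4_mid in the frame of hole4 between 0.005 and 0.013 m))), for 0.2 s.
3. the dial's pointer stands at the red mark (y of pointer in the frame of scale between -0.0035 and 0.0035 m and x of pointer in the frame of scale above 0 m), for 0.2 s.
4. the red lock cap stands over the dial (horizontal distance between cap_grip and scale below 0.013 m and z of cap_grip in the frame of scale below 0.086 m and angle between cap_grip's own z axis and vertical below 0.1 rad), for 0.2 s.
At the end, for the whole second after the job is handed in: Cover flat on the tray floor; every bushing present in a hole, within 4 mm of its axis, upright within 4 degrees and within 3 mm of its bottom; yellow pointer within 3.5 mm (7 degrees) of the line to the red mark; red cap down on the scale over the dial; all released and at rest (all of step 1 and all of step 2 and all of step 3 and all of step 4 and linear speed of each of bushing0, bushing1, bushing2, bushing3, bushing4, cover, cap below 0.02 m/s and velocity of joint dial between -0.05 and 0.05 rad/s); the robot touches nothing.
It fails at once if a bystander is shifted by more than 30 mm (distance of any of band_mid, bottle_mid, wheel_mid, mallet_grip, driver_grip, tape_mid from where it was at the start of the episode above 0.03 m).
Of bushing0, bushing1, bushing2, bushing3, bushing4 only 3 to 5 are there at a start; the rules pass over those that are not, and their reading is None.
At some moment in a run one of cover, cap may be knocked a few centimetres aside while the robot is not near it.
It also fails if it takes over 210 s, if anything falls off the work surface, if the arm or the gripper's body presses on something with over 40 N, if the wrist force passes 120 N, or if a joint passes its speed limit or range.

## Robot

A 7-joint arm with a two-finger parallel gripper is mounted at the origin on the work surface. World frame = base frame: x ahead of the robot, y to its left, z up, the work surface at z = 0. Lengths are in m, angles in rad, forces in N, time in s.
With the tool pointing down it reaches from about 0.4 to 0.85 m from the base axis. Payload 4.5 kg.
Tool frame: the origin (TCP) lies on the centre line of the jaws, within the pads' length; the fingertips stand r.tip_reach ahead of it and the grasp point (between the pads) lies 3 mm ahead of it (r.tip_reach is the distance from the TCP to the fingertips, in m); z points along the fingers, y is the line along which they close (so a half turn about z gives the same grasp; the last joint's range is limited). The gripper opens to 88 mm and grips with 3 to 60 N. Pads are 18 mm wide; open, the fingers measure 123 mm over their backs; the gripper's body (75 mm by 187 mm) begins 45 mm behind the grasp point.
Start: joints at [1.34, 0.689, -0.195, 1.565, 0.157, 0.902, -0.215], TCP at [0.164, -0.603, 0.261] pointing down, gripper open.
Joint ranges: [-3.01, 3.01], [-0.46, 2.08], [-1.47, 1.51], [0.13, 2.56], [-1, 4.14], [0.04, 2.09], [-2.66, 2.66]. Speed limits (rad/s): [2.57, 2.57, 3.14, 3.14, 3.14, 3.14, 3.14].

## Interface

Orientations are given as a unit quaternion [x, y, z, w].
In Python, from plant import readout, eyes, ticket, r gives the robot as it stands. The module is installed in compiled form; this text tells all that it offers.
- The arm moves only by the tool carry_out, never from a script. Its argument "motion" is a list that holds one entry, the list of rows, each a list of 7 numbers: the shift along the tool's x, y, z in mm, then the turn, a rotation vector about the tool's x, y, z in rad, then the opening in per cent of the stroke, from 0 (shut) to 100 (fully open). In form: [[[dx, dy, dz, ax, ay, az, claw], ...]]. A call has 1 to 8 rows; each row shifts and turns the commanded pose from where the row before left it, along the tool's axes as they then stand; what a row does not reach is not made up. A row lasts 1/10 s, in which the tool goes at most 50 mm and 8.59 degrees, less where a joint would pass 70% of its speed; a pose out of reach is approached as far as the arm can. A call is refused whole if a number of a shift passes 50 or a number of a turn 0.15, either way. A call with a gripper value outside its range is refused whole. The fingers move at their own pace and stop on an object; "squeeze" is the grip in N (left out, the last holds). Time passes only in rows, so rows that do not move let the fingers close. It gives the time, the measured TCP pose, the force and the opening at its end, in the units of the state.
- readout.get_state(): the state, without advancing time (a new reading comes with each control period).
- eyes.snapshot(name): name is "scene" or "top" or "wrist"; returns a dict with "pixels" (384x512x3 uint8, red, green, blue), "K" (3x3 intrinsics, pixels), "origin" and "attitude" of the camera in the world. Camera axes: x right, y down, z forward; pixel columns grow to the right and rows downward; lengths in m; the calibration is good to about 2 mm. The wrist camera is an equidistant fisheye: a pixel r from the principal point sees the ray r / f radians off the axis. A picture is of the moment at which its call begins. There is no depth.
- ticket.finish_job(): hands the job in, once; it reports no verdict.
The state is a dict: "clock": time; "q": joint angles; "qd": joint speeds; "joint_torque": joint torques, N m; "tool_pos": TCP position; "eef_rot": TCP orientation; "contact_force": force on the tool from outside, world axes, zero at the start; "moment": the same for the moment, N m; "opening": opening from 0.0 (shut) to 1.0 (fully open).
Only numpy, scipy, OpenCV 4.12 (cv2) and the standard library are available. Lean on these libraries where they do the work, as an engineer would, in place of code of your own. Each camera call takes 0.05 s, during which the arm holds its last target. There are 200 camera calls.

## Working session

There is one attempt and no reset: what is moved stays moved. The work goes in short steps, Python scripts to look and compute and a tool call to move; the robot and the scene stay as the last step left them, time stands still between calls to the robot, and variables do not carry over. Pictures are saved under pics/ and viewed, on a budget of 14 in all, crops included, one or two more only if the job needs it, and the job is handed in when it is done.

Besides the shell and the picture viewer there is one more tool, called after "Request:" by a JSON object that holds its "method" and its "body". carry_out: Moves the arm, as the interface text tells. Its arguments: {"type":"object","properties":{"motion":{"type":"array","items":{"type":"array","items":{"type":"array","items":{"type":"number"}}}},"squeeze":{"type":"number"}},"required":["motion"]}

```bash
mkdir -p pics; cat > h.py <<'E'
import numpy as np, cv2
from scipy.spatial.transform import Rotation as R
from plant import readout, eyes, ticket, r
def att(a):
    a=np.array(a,float)
    return a if a.shape==(3,3) else R.from_quat(a).as_matrix()
def snap(n,f=None):
    s=eyes.snapshot(n)
    if f: cv2.imwrite('pics/'+f,cv2.cvtColor(s['pixels'],cv2.COLOR_RGB2BGR))
    return s
def ray(s,u,v,fish=False):
    K=np.array(s['K']);x=(u-K[0,2])/K[0,0];y=(v-K[1,2])/K[1,1]
    if fish:
        t=np.hypot(x,y);d=np.array([x/t*np.sin(t),y/t*np.sin(t),np.cos(t)]) if t>1e-9 else np.array([0,0,1.])
    else: d=np.array([x,y,1.])
    return att(s['attitude'])@d
def onplane(s,u,v,z,fish=False):
    o=np.array(s['origin']);d=ray(s,u,v,fish);return o+d*(z-o[2])/d[2]
def proj(s,p):
    c=att(s['attitude']).T@(np.array(p)-np.array(s['origin']));K=np.array(s['K'])
    return K[0,0]*c[0]/c[2]+K[0,2],K[1,1]*c[1]/c[2]+K[1,2]
def projf(s,p):
    c=att(s['attitude']).T@(np.array(p)-np.array(s['origin']));K=np.array(s['K'])
    n=np.hypot(c[0],c[1]);t=np.arctan2(n,c[2])
    return K[0,0]*t*c[0]/n+K[0,2],K[1,1]*t*c[1]/n+K[1,2]
E
python3 - <<'E'
from h import *
st=readout.get_state();print(st,r.tip_reach)
for n in('top','scene','wrist'):
    s=snap(n,n+'0.png');print(n,s['K'],s['origin'],s['attitude'])
    if n!='wrist':
        cv2.imwrite(f'pics/{n}0b.png',cv2.resize(cv2.cvtColor(s['pixels'],cv2.COLOR_RGB2BGR),(800,600),interpolation=cv2.INTER_CUBIC))
E
```

```text
{'clock': 0.0, 'q': array([ 1.33983422,  0.68996864, -0.19451814,  1.56630259,  0.15734977,
        0.90248742, -0.2150976 ]), 'qd': array([ 1.16010495e-03,  1.24150344e-03,  9.29464376e-04, -8.40976307e-04,
        9.98911227e-05,  2.95128844e-04, -1.04702002e-04]), 'joint_torque': array([ 1.51059010e-05, -5.27564549e+01, -1.26726028e+00, -1.53429562e+01,
       -5.27778617e-02,  6.43584921e-03,  1.63317918e-04]), 'tool_pos': array([ 0.16334909, -0.60269013,  0.25993072]), 'eef_rot': array([ 9.91242386e-01,  1.32052069e-01, -1.96938198e-04, -8.62455946e-04]), 'contact_force': array([ 0.92275784, -0.17697937,  1.25639428]), 'moment': array([ 0.02591958,  0.00891325, -0.0115317 ]), 'opening': 0.9963306617102337} 0.022
top [[498.02223734   0.         254.75945295]
 [  0.         498.02223734 189.77536974]
 [  0.           0.           1.        ]] [ 0.24857027 -0.02865906  1.45972431] [ 0.7186641  -0.68663878  0.07364469 -0.08139753]
scene [[369.62719225   0.         255.37779875]
 [  0.         369.62719225 191.07770372]
 [  0.           0.           1.        ]] [ 1.22063472 -0.66304641  0.787957  ] [ 0.81957134  0.3564267  -0.17708255 -0.41219485]
wrist [[297.31863964   0.         254.52731724]
 [  0.         297.31863964 192.86395888]
 [  0.           0.           1.        ]] [ 0.22813021 -0.58674735  0.38372982] [ 0.78763489 -0.6023204  -0.07913298  0.10285616]
```

View pics/top0b.png

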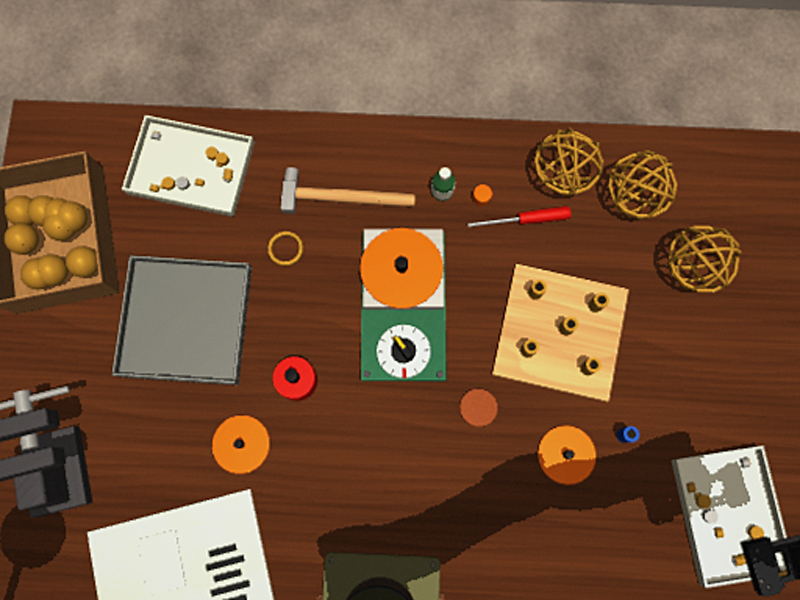

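View pics/scene0b.png

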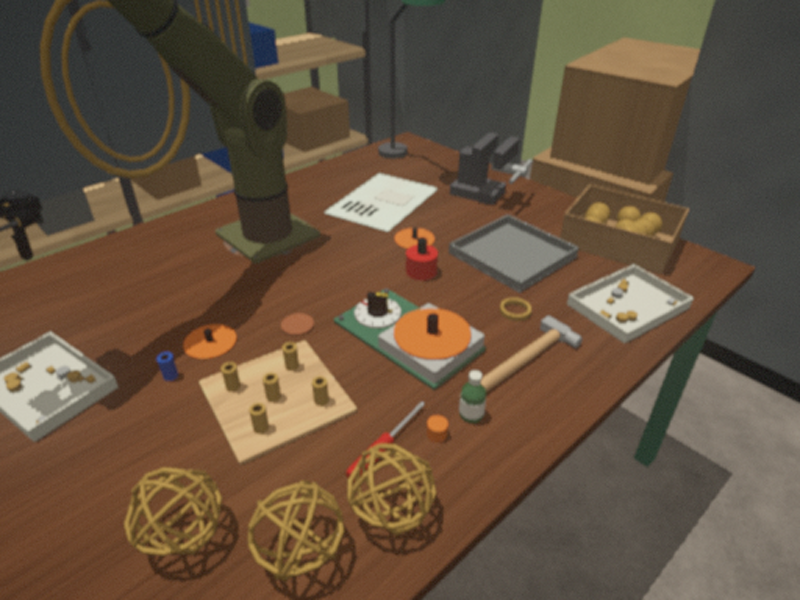

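The top view (800x600) shows three orange discs at (402,265), (240,444) and (567,455). The first is the largest and lies on the block, so it is the cover. Five brass bushings stand on the board at (537,289), (599,300), (568,324), (528,347) and (591,365). The blue cylinder at (629,434) is a decoy. The cap is at (293,377), the tray at (182,320), the dial at (403,350) and its red mark at (404,373).

```bash
cat > m.py <<'E'
from h import *
def blobs(mask,amin=8):
    n,l,st,c=cv2.connectedComponentsWithStats(mask.astype(np.uint8));return [(c[i],st[i,4],l==i) for i in range(1,n) if st[i,4]>=amin]
def hsv(s): return cv2.cvtColor(s['pixels'],cv2.COLOR_RGB2HSV).astype(int)
E
python3 - <<'E'
from m import *
s=snap('top');H=hsv(s);h,S,V=H[...,0],H[...,1],H[...,2]
def show(name,mask,z,amin=20):
    for c,a,_ in blobs(mask,amin):print(name,c.round(1),a,onplane(s,*c,z).round(4)[:2])
show('orange',(h>8)&(h<16)&(S>200)&(V>150),.048,60)
show('red',((h<4)|(h>176))&(S>180)&(V>130),.056,8)
show('tray',(S<40)&(V>70)&(V<150)&(np.indices(h.shape)[1]<170)&(np.indices(h.shape)[0]>150),.005,1000)
show('yellow',(h>20)&(h<33)&(S>150)&(V>150),.024,5)
show('green',(h>65)&(h<90)&(S>120)&(V>60)&(np.indices(h.shape)[1]<300),.012,200)
c=cv2.cvtColor(s['pixels'],cv2.COLOR_RGB2BGR)
a=cv2.resize(c[140:250,225:290],None,fx=5,fy=5,interpolation=cv2.INTER_CUBIC);b=cv2.resize(c[165:260,310:410],None,fx=4.6,fy=5.79,interpolation=cv2.INTER_CUBIC)
cv2.imwrite('pics/crop1.png',np.hstack([a,cv2.resize(b,(460,550))]))
for n,p,z in [('b',(537,289),.062),('b',(599,300),.062),('b',(568,324),.062),('b',(528,347),.062),('b',(591,365),.062),('dial',(403,350),.018),('cap',(292,376),.09),('block c',(402,265),.09)]:
    print(n,onplane(s,p[0]*.64,p[1]*.64,z).round(4)[:2])
E
```

```text
orange [308.6 123.3] 108 [ 0.7741 -0.1572]
orange [256.5 171.3] 2010 [ 0.6191 -0.0082]
orange [153.5 284. ] 1043 [0.2816 0.264 ]
orange [364.1 278.7] 94 [ 0.3232 -0.3222]
orange [363.8 299.9] 371 [ 0.2654 -0.3212]
red [348.6 137. ] 241 [ 0.7335 -0.2755]
red [187.8 241.4] 501 [0.4038 0.1763]
red [258.5 238.5] 12 [ 0.4211 -0.0229]
tray [116.6 204.8] 5679 [0.5088 0.4038]
yellow [255.6 218.9] 21 [ 0.4821 -0.0117]
green [257.8 217.8] 1388 [ 0.4875 -0.0179]
b [ 0.586 -0.261]
b [ 0.5703 -0.3748]
b [ 0.5229 -0.3179]
b [ 0.4772 -0.2455]
b [ 0.4496 -0.3592]
dial [ 0.4682 -0.0192]
cap [0.4021 0.174 ]
block c [ 0.6131 -0.0108]
```

View pics/crop1.png

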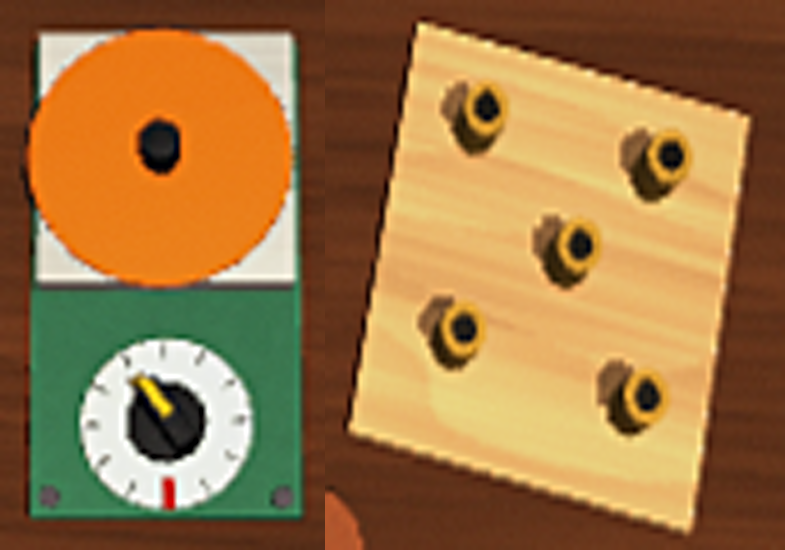

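Request:
{"method": "carry_out", "body": {"motion": [[[0,0,0,0,0,0.133,100],[0,0,0,0,0,0.133,100],[28,-37,0,0,0,0,100],[28,-37,0,0,0,0,100],[28,-37,0,0,0,0,100],[28,-37,0,0,0,0,100],[28,-37,0,0,0,0,100],[28,-37,0,0,0,0,100]]]}}

```text
clock: 1.0
tool_pos: [0.3327, -0.3798, 0.2608]
eef_rot: [1.0, -0.001, 0.0, 0.0]
contact_force: [0.9, -0.4, 0.7]
opening: 1.007
```

Request:
{"method": "carry_out", "body": {"motion": [[[28,-37,0,0,0,0,100],[28,-37,0,0,0,0,100],[28,-37,0,0,0,0,100],[28,-37,0,0,0,0,100],[28,-37,0,0,0,0,100],[28,-37,0,0,0,0,100],[28,-37,0,0,0,0,100],[0,0,0,0,0,0,100]]]}}

```text
clock: 1.8
tool_pos: [0.5326, -0.1145, 0.2607]
eef_rot: [1.0, 0.005, 0.002, -0.002]
contact_force: [-0.7, 0.5, -0.3]
opening: 1.0
```

```bash
python3 - <<'E'
from h import *
s=snap('wrist','w1.png')
st=readout.get_state();print(st['tool_pos'],R.from_quat(st['eef_rot']).as_euler('xyz'),s['origin'])
Rt=R.from_quat(st['eef_rot']).as_matrix();print('cam in tool',Rt.T@(s['origin']-st['tool_pos']),(Rt.T@att(s['attitude'])).round(3))
E
```

```text
[ 0.53008816 -0.11855057  0.26049013] [-3.13969227e+00 -1.23084794e-03  6.23161328e-03] [ 0.59900876 -0.11548866  0.38470065]
cam in tool [ 0.06909118 -0.00286825 -0.12412034] [[ 0.005 -0.967 -0.254]
 [ 1.     0.005 -0.001]
 [ 0.002 -0.254  0.967]]
```

View pics/w1.png

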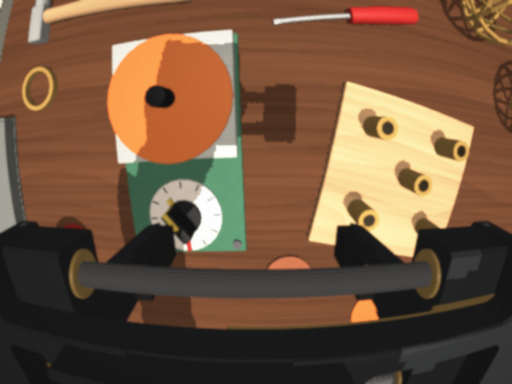

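```bash
cat >> m.py <<'E'
from scipy.optimize import least_squares
def circ(s,mask,z,fish=True):
    c=max(cv2.findContours(mask.astype(np.uint8),cv2.RETR_EXTERNAL,cv2.CHAIN_APPROX_NONE)[0],key=cv2.contourArea)
    p=np.array([onplane(s,u,v,z,fish)[:2] for u,v in c[:,0]])
    f=lambda q:np.hypot(*(p-q[:2]).T)-q[2]
    o=least_squares(f,[*p.mean(0),.03],loss='soft_l1',f_scale=.001);return o.x,np.abs(o.fun).mean()
def near(mask,u,v,amin=8):
    return min(blobs(mask,amin),key=lambda b:np.hypot(b[0][0]-u,b[0][1]-v))
E
python3 - <<'E'
from m import *
s=snap('wrist');H=hsv(s);h,S,V=H[...,0],H[...,1],H[...,2]
b=near((h>5)&(h<17)&(S>200)&(V>90),170,98,1000);print(b[0],b[1],circ(s,b[2],.048))
dk=V<45
b=near(dk,158,97,30);print('handle',b[0],b[1],[onplane(s,*b[0],z,True).round(4) for z in(.048,.068,.088)])
for u,v in[(387,127),(458,150),(423,185),(368,220)]:
    b=near(dk,u,v,10);print('bore',b[0],b[1],onplane(s,*b[0],.062,True).round(4))
st=snap('top');h2,S2,V2=np.moveaxis(hsv(st),2,0)
b=near((h2>5)&(h2<17)&(S2>200)&(V2>90),256,170,1000);print('top',circ(st,b[2],.048,False))
for u,v in[(343.5,185),(383,192),(363.5,207.5),(338,222),(378,234)]:
    b=near(V2<60,u,v,5);print('bore top',b[0],b[1],onplane(st,*b[0],.062).round(4))
E
```

```text
Traceback (most recent call last):
  File "m.py", line 12, in near
    return min(blobs(mask,amin),key=lambda b:np.hypot(b[0][0]-u,b[0][1]-v))
ValueError: min() iterable argument is empty
```

```bash
cat > t.py <<'E'
from m import *
s=snap('wrist');H=hsv(s);h,S,V=H[...,0],H[...,1],H[...,2]
print(H[120,130],H[120,200],H[97,158],H[127,387],H[132,372],H[150,310])
b=near((h>5)&(h<17)&(S>190)&(V>100),170,98,1000);print(b[0],b[1],circ(s,b[2],.048))
dk=V<50
b=near(dk,158,97,30);print('handle',b[0],b[1],[onplane(s,*b[0],z,True).round(4) for z in(.048,.068,.088)])
for u,v in[(387,127),(458,150),(423,185),(368,220)]:
    b=near(dk,u,v,10);print('bore',b[0],b[1],onplane(s,*b[0],.062,True).round(4))
st=snap('top');h2,S2,V2=np.moveaxis(hsv(st),2,0)
b=near((h2>5)&(h2<17)&(S2>200)&(V2>90),256,170,1000);print('top',circ(st,b[2],.048,False))
for u,v in[(343.5,185),(383,192),(363.5,207.5),(338,222),(378,234)]:
    b=near(V2<60,u,v,5);print('bore top',b[0],b[1],onplane(st,*b[0],.062).round(4))
E
sed -i 's/(S>190)/(S>170)/' t.py; python3 t.py
```

```text
[ 14 174 252] [ 10 188 193] [ 0 13 19] [ 19 147 234] [ 16 128 184] [ 11 149 130]
[162.6983531   95.44141992] 11719 (array([ 0.62280448, -0.0114398 ,  0.07568013]), np.float64(0.0011078934627780181))
handle [152.12056738  93.49408983] 423 [array([ 0.6247, -0.004 ,  0.048 ]), array([ 0.623 , -0.0111,  0.068 ]), array([ 0.6212, -0.0181,  0.088 ])]
bore [456.57142857 144.9047619 ] 21 [ 0.5738 -0.3817  0.062 ]
bore [456.57142857 144.9047619 ] 21 [ 0.5738 -0.3817  0.062 ]
bore [456.57142857 144.9047619 ] 21 [ 0.5738 -0.3817  0.062 ]
bore [361.19830329 249.57688229] 1886 [ 0.4363 -0.2568  0.062 ]
top (array([ 0.62128198, -0.00400637,  0.07285356]), np.float64(0.009848167129962624))
bore top [359.07142857 209.85714286] 14 [ 0.5151 -0.3053  0.062 ]
bore top [385.  191.5] 16 [ 0.572  -0.3795  0.062 ]
bore top [365.33333333 206.86666667] 15 [ 0.5246 -0.3231  0.062 ]
bore top [359.07142857 209.85714286] 14 [ 0.5151 -0.3053  0.062 ]
bore top [379.5 233. ] 16 [ 0.4514 -0.3627  0.062 ]
```

```bash
cat > s.py <<'E'
from h import *
import sys
st=readout.get_state();print('t',st['clock'],st['tool_pos'].round(4),'yaw',R.from_quat(st['eef_rot']).as_euler('xyz').round(4),'F',np.array(st['contact_force']).round(1),'op',round(st['opening'],3),'q',st['q'].round(2))
if len(sys.argv)>1:
    t=np.array([float(a) for a in sys.argv[1:4]]);Rt=R.from_quat(st['eef_rot']).as_matrix();print('tool delta mm',(Rt.T@(t-st['tool_pos'])*1e3).round(1))
E
python3 s.py 0.622 -0.011 0.15
```

```text
t 2.0 [ 0.5272 -0.124   0.2606] yaw [ 3.1406e+00  1.2000e-03 -3.0000e-03] F [-0.   0.2 -0.6] op 1.001 q [ 0.18  0.58 -0.05  1.82  0.04  0.74 -1.47]
tool delta mm [  94.6 -113.4  110.3]
```

Request:
{"method": "carry_out", "body": {"motion": [[[23.7,-28.2,20,0,0,0,100],[23.7,-28.2,20,0,0,0,100],[23.7,-28.2,20,0,0,0,100],[23.7,-28.2,20,0,0,0,100],[0,0,30,0,0,0,60],[0,0,0,0,0,0,60],[0,0,0,0,0,0,60]]]}}

```text
clock: 2.7
tool_pos: [0.6221, -0.0127, 0.1508]
eef_rot: [1.0, -0.002, -0.001, 0.001]
contact_force: [1.1, -0.2, 0.0]
opening: 0.751
```

```bash
python3 - <<'E'
from h import *
s=snap('wrist','w2.png')
im=cv2.imread('pics/w2.png')
for z in(.048,.068,.088):
    u,v=projf(s,[.622,-.011,z]);cv2.circle(im,(int(u),int(v)),2,(0,255,0),-1)
cv2.imwrite('pics/w2a.png',im)
E
python3 s.py .622 -.011 .075
```

```text
t 2.75 [ 0.6229 -0.0126  0.1518] yaw [ 3.14e+00 -5.00e-04 -4.60e-03] F [-0.3 -0.   0.1] op 0.704 q [-0.04  0.82 -0.02  1.67  0.03  0.65 -1.66]
tool delta mm [-1.  -1.8 76.8]
```

View pics/w2a.png

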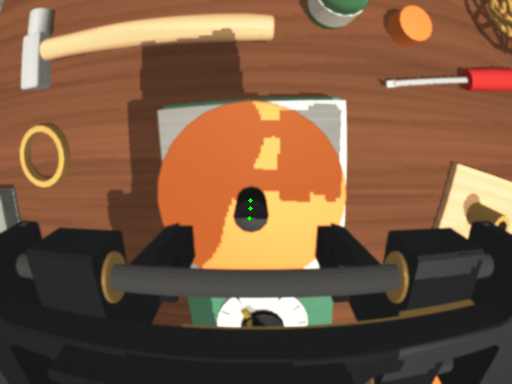

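The handle at (251,208) sits under the predicted axis dots, so I go down, grip it and lift.

Request:
{"method": "carry_out", "body": {"motion": [[[-1,-1.5,38,0,0,0,60],[0,0,38,0,0,0,60],[0,0,0,0,0,0,60],[0,0,0,0,0,0,0],[0,0,0,0,0,0,0],[0,0,0,0,0,0,0],[0,0,0,0,0,0,0],[0,0,-40,0,0,0,0]]], "squeeze": 35}}

```text
clock: 3.55
tool_pos: [0.6183, -0.0084, 0.1112]
eef_rot: [1.0, -0.0, -0.005, 0.0]
contact_force: [-1.1, 1.0, -1.6]
opening: 0.263
```

Request:
{"method": "carry_out", "body": {"motion": [[[0,0,-35,0,0,0,0],[0,0,-30,0,0,0,0],[0,0,-5,0,0,0,0],[0,0,0,0,0,0,0]]]}}

```text
clock: 3.95
tool_pos: [0.6222, -0.0084, 0.1853]
eef_rot: [1.0, -0.001, 0.001, -0.0]
contact_force: [-0.0, -0.1, -3.5]
opening: 0.262
```

```bash
python3 - <<'E'
from m import *
s=snap('top','t2.png');h,S,V=np.moveaxis(hsv(s),2,0)
# tray corners: grey outline
m=(S<60)&(V>60)&(V<160);m[:150]=0;m[:,175:]=0;m[260:]=0
b=near(m,116,205,2000);c=max(cv2.findContours(b[2].astype(np.uint8),0,1)[0],key=cv2.contourArea)
rr=cv2.minAreaRect(c);print(rr,b[1],[onplane(s,*p,z).round(4)[:2] for p,z in((rr[0],.03),(rr[0],.005))])
E
python3 s.py .508 .40 .18
```

```text
((115.8841552734375, 204.04269409179688), (80.61502838134766, 80.72544860839844), 6.34019136428833) 5815 [array([0.5064, 0.3988]), array([0.5109, 0.4063])]
t 4.0 [ 0.6213 -0.0084  0.184 ] yaw [ 3.1415e+00  1.5000e-03 -1.0000e-03] F [-0.5 -0.  -3. ] op 0.262 q [-0.05  0.78 -0.03  1.65  0.03  0.72 -1.66]
tool delta mm [-113.7 -408.3    4.1]
```

Request:
{"method": "carry_out", "body": {"motion": [[[-12.7,-45.3,0,0,0,0,0],[-12.7,-45.3,0,0,0,0,0],[-12.7,-45.3,0,0,0,0,0],[-12.7,-45.3,0,0,0,0,0],[-12.7,-45.3,0,0,0,0,0],[-12.7,-45.3,0,0,0,0,0],[-12.7,-45.3,0,0,0,0,0],[-12.7,-45.3,0,0,0,0,0]]]}}

```text
clock: 4.8
tool_pos: [0.5189, 0.355, 0.1822]
eef_rot: [1.0, -0.0, -0.002, 0.001]
contact_force: [0.4, 0.6, -2.0]
opening: 0.265
```

Request:
{"method": "carry_out", "body": {"motion": [[[-12.7,-45.3,0,0,0,0,0],[0,0,0,0,0,0,0],[0,0,0,0,0,0,0],[0,0,35,0,0,0,0],[0,0,35,0,0,0,0],[0,0,35,0,0,0,0],[0,0,0,0,0,0,0],[0,0,0,0,0,0,0]]]}}

```text
clock: 5.6
tool_pos: [0.5086, 0.3974, 0.079]
eef_rot: [1.0, -0.002, -0.001, 0.001]
contact_force: [0.8, 0.4, -1.6]
opening: 0.262
```

```bash
python3 - <<'E'
from h import *
s=snap('top','t3.png');c=cv2.imread('pics/t3.png')
a=cv2.resize(c[140:260,55:290],(800,409),interpolation=cv2.INTER_CUBIC);cv2.imwrite('pics/t3a.png',a)
E
python3 s.py .507 .40 .0395
```

```text
t 5.65 [0.5095 0.3985 0.0805] yaw [ 3.1414e+00 -1.3000e-03 -2.7000e-03] F [ 0.7  0.1 -2. ] op 0.26 q [-0.76  0.95  0.05  1.62 -0.07  0.57 -2.25]
tool delta mm [-2.5 -1.5 41. ]
```

View pics/t3a.png

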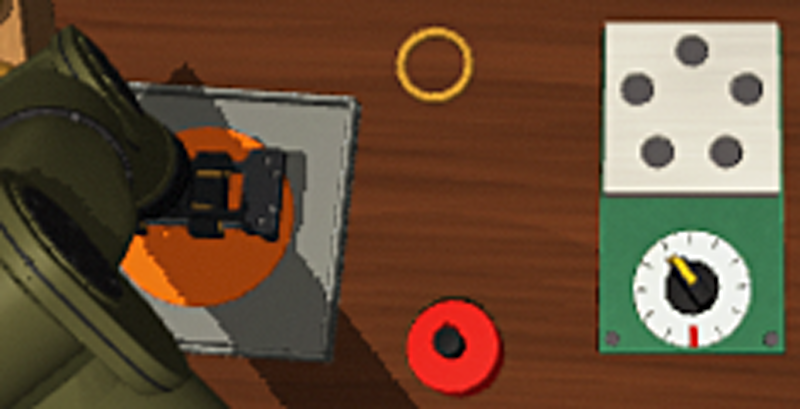

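Request:
{"method": "carry_out", "body": {"motion": [[[-2,-1,21,0,0,0,0],[0,0,20,0,0,0,0],[0,0,0,0,0,0,0],[0,0,0,0,0,0,0],[0,0,0,0,0,0,60],[0,0,0,0,0,0,60],[0,0,0,0,0,0,60],[0,0,-30,0,0,0,60]]]}}

```text
clock: 6.45
tool_pos: [0.5042, 0.3988, 0.0663]
eef_rot: [1.0, -0.001, -0.003, 0.002]
contact_force: [-0.3, -1.2, -0.3]
opening: 0.589
```

Request:
{"method": "carry_out", "body": {"motion": [[[0,0,-45,0,0,0,60],[0,0,-45,0,0,0,60],[6,47,-6,0,0,0,60],[6,47,-6,0,0,0,60],[6,47,-6,0,0,0,60],[6,47,-6,0,0,0,60],[6,47,-6,0,0,0,60],[6,47,-6,0,0,0,60]]]}}

```text
clock: 7.25
tool_pos: [0.5422, 0.1164, 0.1956]
eef_rot: [1.0, -0.001, 0.001, 0.0]
contact_force: [1.6, -0.9, 0.2]
opening: 0.6
```

Request:
{"method": "carry_out", "body": {"motion": [[[6,47,-6,0,0,0,60],[6,47,-6,0,0,0,60],[6,37,-6,0,0,0,60],[0,0,0,0,0,0,60],[0,0,0,0,0,0,60],[0,0,0,0,0,0,60]]]}}

```text
clock: 7.85
tool_pos: [0.5596, -0.011, 0.2128]
eef_rot: [1.0, 0.0, -0.0, -0.001]
contact_force: [-0.3, -0.0, 0.1]
opening: 0.602
```

```bash
python3 - <<'E'
from m import *
s=snap('wrist','w3.png');st=snap('top','t4.png');sc=snap('scene','s4.png')
E
python3 s.py
```

```text
t 8.0 [ 0.5596 -0.0108  0.2126] yaw [-3.1409e+00  4.0000e-04  1.7000e-03] F [-0.2 -0.3 -0.6] op 0.599 q [-0.04  0.67 -0.03  1.82  0.03  0.66 -1.67]
```

View pics/w3.png

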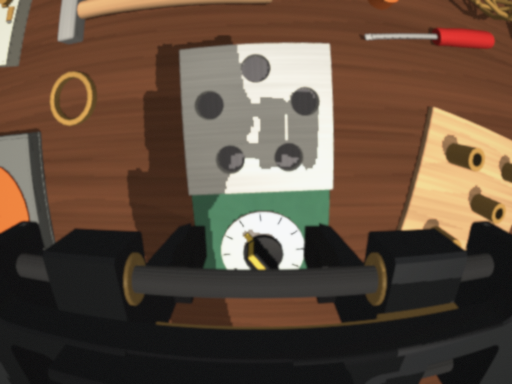

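```bash
cat > holes.py <<'E'
from m import *
def load(n,f):
    s=snap(n);return s
def fit(P):
    ang=np.arange(5)*2*np.pi/5
    best=None
    f=lambda q:np.concatenate([np.array([q[0]+.05*np.cos(q[2]+a)-p[0],q[1]+.05*np.sin(q[2]+a)-p[1]]) for a,p in zip(ang,P)])
    o=least_squares(f,[*np.mean(P,0),0]);return o.x,(o.fun*1e3).round(1)
def holes(s,seeds,fish,thr):
    V=s['pixels'].max(2);P=[]
    for u,v in seeds:
        b=near(V<thr,u,v,15);x,e=circ(s,b[2],.042,fish);P.append(x[:2]);print(b[0].round(1),b[1],x.round(4),round(e*1e3,2))
    return fit(P)
E
python3 - <<'E'
from holes import *
s=snap('wrist');t=snap('top')
V=s['pixels'].max(2);print(V[60:78:2,256],V[68,236:276:3],V[105,185:235:4])
o=holes(s,[(256,68),(210,105),(231,159),(288,156),(305,101)],True,105);print(o)
o=holes(t,[(258,155),(243,166),(248.5,184.5),(268,184.5),(274,166)],False,110);print(o)
E
```

```text
[115 116 117 116 118 117 118 118 118] [150 146 123 116 115 116 116 118 116 119 113 103 239 241] [143 142 136  76  64  64  64  65  65  66 141 143 144]
[266.9  67.6] 34 [ 0.6745 -0.0109  0.0139] 0.45
[208.9 104.7] 632 [0.6379 0.0331 0.0137] 0.26
[227.6 158.1] 443 [0.5839 0.0138 0.0126] 2.18
[288.9 154.2] 432 [ 0.587  -0.0459  0.0126] 2.22
[304.4 102.2] 543 [ 0.6407 -0.0611  0.0128] 0.58
(array([ 0.62480444, -0.01421391,  0.04431159]), array([ 0.2, -1.1,  0.2,  0.9, -0.8, -0.4, -1.3,  0.5,  1.6,  0. ]))
[262.1 229.2] 114109 [ 0.5394 -0.0497  0.6952] 114.17
[182.2 158.6] 194 [0.6502 0.2134 0.0236] 0.71
[262.1 229.2] 114109 [ 0.5394 -0.0497  0.6952] 114.17
[262.1 229.2] 114109 [ 0.5394 -0.0497  0.6952] 114.17
[262.1 229.2] 114109 [ 0.5394 -0.0497  0.6952] 114.17
(array([ 0.56155478,  0.002956  , -0.0845901 ]), array([  72. ,   48.4,  -69.2, -164.4,  -15.7,   85.3,  -20.6,   26.7,
         33.5,    3.9]))
```

```bash
python3 - <<'E'
from holes import *
s=snap('wrist')
o=holes(s,[(256,68),(210,105),(231,159),(288,156),(305,101)],True,130);print(o)
t=snap('top');t['pixels']=cv2.imread('pics/t3.png')[...,::-1].copy()
o=holes(t,[(258,155),(243,166),(248.5,184.5),(268,184.5),(274,166)],False,150);print(o)
E
```

```text
[254.7  67.7] 584 [ 0.6745 -0.0128  0.0131] 0.33
[208.1 104.9] 726 [0.6379 0.0331 0.0148] 0.26
[228.6 158.7] 680 [0.5836 0.0133 0.0144] 0.49
[287.8 155.1] 589 [ 0.5867 -0.0459  0.0143] 0.42
[303.9 101.9] 625 [ 0.641  -0.0613  0.0137] 0.39
(array([ 0.62473616, -0.01470739,  0.03931163]), array([ 0.2,  0. ,  0.4,  0.3, -0.5, -0.2, -1.2,  0.3,  1. , -0.4]))
[257.8 154.4] 70 [ 0.6727 -0.0096  0.0129] 0.82
[241.8 165.8] 71 [0.6352 0.0358 0.0129] 0.66
[247.7 184.1] 71 [0.5808 0.0159 0.0128] 0.68
[267.9 184.1] 69 [ 0.5836 -0.0432  0.0126] 0.54
[273.8 165.8] 68 [ 0.6396 -0.0586  0.0126] 0.7
(array([ 0.62236936, -0.01191619,  0.04569399]), array([-0.3, -0.1,  0.5,  0.4, -0.2, -0.3, -0.3,  0.1,  0.3, -0.1]))
```

Request:
{"method": "carry_out", "body": {"motion": [[[32.5,-30,0,0,0,0.1428,60],[25.7,33.6,0,0,0,0.1428,60],[0,0,0,0,0,0.1428,60],[0,0,0,0,0,0.1428,60],[0,0,0,0,0,0.1428,60],[0,0,0,0,0,0.1428,60],[0,0,0,0,0,0.1428,60],[0,0,0,0,0,0.1428,60]]]}}

```text
clock: 9.0
tool_pos: [0.6129, -0.0193, 0.2126]
eef_rot: [0.839, -0.543, -0.0, -0.0]
contact_force: [-0.4, -0.1, -0.1]
opening: 0.603
```

Request:
{"method": "carry_out", "body": {"motion": [[[0,0,0,0,0,0.1428,60],[0,0,0,0,0,0.1428,60],[0,0,0,0,0,0.1428,60],[0,0,0,0,0,0,60],[0,0,0,0,0,0,60]]]}}

```text
clock: 9.5
tool_pos: [0.6127, -0.019, 0.2123]
eef_rot: [0.708, -0.706, -0.0, 0.001]
contact_force: [0.9, 1.2, 0.2]
opening: 0.603
```

```bash
python3 s.py .625 .05 .2126
```

```text
t 9.5 [ 0.6127 -0.019   0.2123] yaw [ 3.1405e+00 -1.0000e-03 -1.5675e+00] F [0.9 1.2 0.2] op 0.603 q [-0.37  0.81  0.61  1.68 -0.58  0.84 -2.64]
tool delta mm [-69.  -12.5  -0.4]
```

Request:
{"method": "carry_out", "body": {"motion": [[[30,-6,0,0,0,0,60],[30,-6,0,0,0,0,60],[0,0,0,0,0,-0.1428,60],[0,0,0,0,0,-0.1428,60],[0,0,0,0,0,-0.1428,60],[0,0,0,0,0,-0.1428,60],[0,0,0,0,0,-0.1428,60],[0,0,0,0,0,-0.1428,60]]]}}

```text
clock: 10.3
tool_pos: [0.625, -0.0794, 0.2131]
eef_rot: [0.938, -0.346, 0.0, -0.001]
contact_force: [-0.1, -0.3, -0.0]
opening: 0.601
```

Request:
{"method": "carry_out", "body": {"motion": [[[0,0,0,0,0,-0.1428,60],[0,0,0,0,0,-0.1428,60],[0,0,0,0,0,-0.1428,60],[0,0,0,0,0,-0.1428,60],[0,0,0,0,0,-0.1428,60],[0,0,0,0,0,-0.1428,60],[0,0,0,0,0,-0.1428,60],[0,0,0,0,0,-0.1428,60]]]}}

```text
clock: 11.1
tool_pos: [0.6253, -0.0795, 0.2135]
eef_rot: [0.976, 0.216, 0.001, -0.0]
contact_force: [0.2, 0.7, -0.4]
opening: 0.597
```

Request:
{"method": "carry_out", "body": {"motion": [[[0,0,0,0,0,-0.1428,60],[0,0,0,0,0,-0.1428,60],[0,0,0,0,0,-0.1428,60],[0,0,0,0,0,-0.1428,60],[0,0,0,0,0,-0.1428,60],[0,0,0,0,0,-0.1428,60],[0,0,0,0,0,-0.1428,60],[0,0,0,0,0,-0.1428,60]]]}}

```text
clock: 11.9
tool_pos: [0.6256, -0.0797, 0.2139]
eef_rot: [0.704, 0.71, 0.001, 0.001]
contact_force: [0.2, 0.0, 0.6]
opening: 0.599
```

Request:
{"method": "carry_out", "body": {"motion": [[[0,0,0,0,0,0,60],[0,0,0,0,0,0,60]]]}}

```text
clock: 12.1
tool_pos: [0.6252, -0.0798, 0.2134]
eef_rot: [0.708, 0.706, 0.001, 0.0]
contact_force: [-0.7, -0.4, -0.5]
opening: 0.6
```

```bash
python3 s.py; python3 - <<'E'
from holes import *
s=snap('wrist','w4.png')
seeds=[projf(s,[.6245+.05*np.cos(.042+a),-.0140+.05*np.sin(.042+a),.042]) for a in np.arange(5)*2*np.pi/5]
print(np.round(seeds))
print(holes(s,seeds,True,130))
E
```

```text
t 12.1 [ 0.6252 -0.0798  0.2134] yaw [ 3.1396e+00 -7.0000e-04  1.5674e+00] F [-0.7 -0.4 -0.5] op 0.6 q [ 0.22  0.76 -0.31  1.59  0.28  0.83 -0.2 ]
[[302. 113.]
 [266.  66.]
 [210.  87.]
 [213. 146.]
 [270. 161.]]
[302.3 113.6] 650 [ 0.6744 -0.0128  0.014 ] 0.25
[258.7  64.5] 82 [0.6379 0.0332 0.0122] 0.57
[208.3  90.2] 544 [0.582  0.0115 0.0132] 1.46
[213.5 146.8] 638 [ 0.5857 -0.046   0.014 ] 0.23
[269.8 161.7] 648 [ 0.6422 -0.0616  0.0141] 0.24
(array([ 0.62443181, -0.0151214 ,  0.05081022]), array([-0. ,  0.2, -0.4, -0.1,  0.5,  0.7, -0.2, -0.6,  0.1, -0.3]))
```

Request:
{"method": "carry_out", "body": {"motion": [[[-44.3,-15,-5,0,0,0,60],[-44.3,-15,-5,0,0,0,60],[-44.3,-15,-5,0,0,0,60],[-44.3,-15,-5,0,0,0,60],[-44.3,-15,-5,0,0,0,60],[-44.3,-15,-5,0,0,0,60],[-44.3,-15,-5,0,0,0,60],[0,0,0,0,0,0,60]]]}}

```text
clock: 12.95
tool_pos: [0.5149, -0.3995, 0.2482]
eef_rot: [0.713, 0.702, -0.003, 0.002]
contact_force: [-0.5, -0.2, -0.1]
opening: 0.6
```

Request:
{"method": "carry_out", "body": {"motion": [[[0,0,0,0,0,0,60],[0,0,0,0,0,0,60]]]}}

```text
clock: 13.15
tool_pos: [0.5205, -0.3877, 0.2478]
eef_rot: [0.707, 0.707, 0.001, -0.0]
contact_force: [-0.6, 0.3, 0.3]
opening: 0.597
```

```bash
python3 s.py; python3 - <<'E'
from m import *
s=snap('wrist','w5.png');im=cv2.imread('pics/w5.png')
for x,y in[(.586,-.261),(.572,-.3795),(.5246,-.323),(.4772,-.2455),(.4514,-.3627)]:
    u,v=projf(s,[x,y,.062]);print(u,v);cv2.circle(im,(int(u),int(v)),2,(0,255,0),-1)
cv2.imwrite('pics/w5a.png',im)
E
```

```text
t 13.15 [ 0.5205 -0.3877  0.2478] yaw [ 3.1408e+00 -1.3000e-03  1.5714e+00] F [-0.6  0.3  0.3] op 0.597 q [ 0.76  0.75 -0.36  1.5   0.3   0.95  0.31]
316.2788338327331 58.72382588660986
301.54523645756365 169.43382052977307
257.2283847026378 115.54947237520415
211.47704656937995 43.59030466720225
188.324228566996 154.07925215649675
```

View pics/w5a.png

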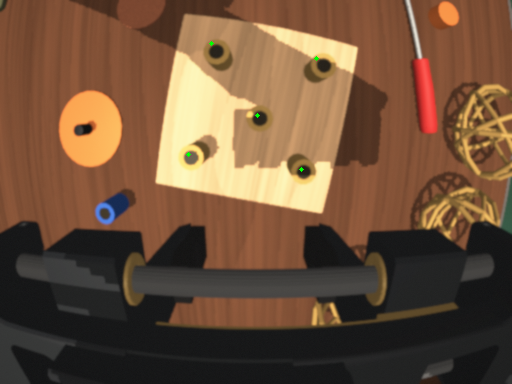

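```bash
cat > bores.py <<'E'
from m import *
B0=[(.586,-.264),(.572,-.3815),(.5246,-.3245),(.4772,-.2495),(.4514,-.3627)]
def bores(s,B=B0,z=.062):
    V=s['pixels'].max(2)
    for p in B:
        u,v=projf(s,[*p,z])
        for thr in(45,60):
            try:
                b=near(V<thr,u,v,15);x,e=circ(s,b[2],z);print(thr,b[0].round(1),b[1],x.round(4),round(e*1e3,2))
            except ValueError: print('none')
E
python3 - <<'E'
from bores import *
bores(snap('wrist'))
E
```

```text
45 [323.4  65.5] 85 [ 0.5937 -0.2675  0.0051] 0.22
60 [323.4  65.7] 109 [ 0.5937 -0.2677  0.0059] 0.26
45 [303.4 170.7] 65 [ 0.5743 -0.3804  0.0045] 0.58
60 [303.4 171.1] 89 [ 0.5743 -0.3809  0.0053] 0.56
45 [259.7 119. ] 73 [ 0.5272 -0.3261  0.0046] 0.59
60 [259.6 118.8] 107 [ 0.5272 -0.326   0.0056] 0.5
45 [215.9  51.5] 87 [ 0.4819 -0.254   0.0052] 0.23
60 [215.8  51.4] 116 [ 0.4818 -0.254   0.006 ] 0.24
45 [259.7 119. ] 73 [ 0.5272 -0.3261  0.0046] 0.59
60 [259.6 118.8] 107 [ 0.5272 -0.326   0.0056] 0.5
```

Request:
{"method": "carry_out", "body": {"motion": [[[30,18.3,25,0,0,0,60],[30,18.3,25,0,0,0,60],[30,18.3,25,0,0,0,60],[30,18.3,25,0,0,0,60],[0,0,0,0,0,0,60],[0,0,0,0,0,0,60],[0,0,0,0,0,0,60]]]}}

```text
clock: 13.95
tool_pos: [0.5928, -0.2706, 0.1483]
eef_rot: [0.708, 0.707, -0.0, 0.001]
contact_force: [0.7, 0.1, 0.2]
opening: 0.602
```

```bash
python3 s.py .5937 -.2676 .054; python3 - <<'E'
from bores import *
s=snap('wrist','w6.png');bores(s,[(.5937,-.2676),(.4819,-.254)])
E
```

```text
t 13.95 [ 0.5928 -0.2706  0.1483] yaw [3.1412e+00 1.5000e-03 1.5692e+00] F [0.7 0.1 0.2] op 0.602 q [ 0.51  0.87 -0.3   1.57  0.34  0.75  0.07]
tool delta mm [ 3.1  0.8 94.3]
45 [254.  199.6] 251 [ 0.5937 -0.2672  0.0064] 0.22
60 [254.  199.5] 275 [ 0.5937 -0.2672  0.0067] 0.12
45 [181.8 250.1] 1718 [ 0.5343 -0.3082  0.021 ] 3.91
60 [254.  199.5] 275 [ 0.5937 -0.2672  0.0067] 0.12
```

Request:
{"method": "carry_out", "body": {"motion": [[[3.3,0.9,47,0,0,0,60],[0,0,47,0,0,0,60],[0,0,0,0,0,0,60],[0,0,0,0,0,0,60],[0,0,0,0,0,0,0],[0,0,0,0,0,0,0],[0,0,0,0,0,0,0],[0,0,0,0,0,0,0]]], "squeeze": 30}}

```text
clock: 14.8
tool_pos: [0.5943, -0.267, 0.0555]
eef_rot: [0.708, 0.707, 0.0, 0.001]
contact_force: [-1.5, 0.4, 7.5]
opening: 0.31
```

```bash
python3 s.py .5937 -.2672 .054
```

```text
t 14.8 [ 0.5943 -0.267   0.0555] yaw [3.1399e+00 1.3000e-03 1.5693e+00] F [-1.5  0.4  7.5] op 0.31 q [ 0.48  1.   -0.25  1.6   0.39  0.59  0.02]
tool delta mm [-0.2 -0.6  1.5]
```

Request:
{"method": "carry_out", "body": {"motion": [[[0,0,-40,0,0,0,0],[0,0,-40,0,0,0,0],[42.4,13.4,-5,0,0,0,0],[42.4,13.4,-5,0,0,0,0],[42.4,13.4,0,0,0,0,0],[42.4,13.4,0,0,0,0,0],[42.4,13.4,0,0,0,0,0],[42.4,13.4,0,0,0,0,0]]]}}

```text
clock: 15.6
tool_pos: [0.6747, -0.0104, 0.1441]
eef_rot: [0.707, 0.707, -0.0, 0.0]
contact_force: [0.9, -0.2, -1.5]
opening: 0.306
```

Request:
{"method": "carry_out", "body": {"motion": [[[0,0,0,0,0,0,0],[0,0,20,0,0,0,0],[0,0,0,0,0,0,0],[0,0,0,0,0,0,0]]]}}

```text
clock: 16.0
tool_pos: [0.6739, -0.0127, 0.1236]
eef_rot: [0.708, 0.707, -0.001, -0.0]
contact_force: [0.1, 0.3, -0.7]
opening: 0.307
```

```bash
python3 s.py .6746 -.0127 .086; python3 - <<'E'
from bores import *
s=snap('wrist','w7.png')
E
```

```text
t 16.0 [ 0.6739 -0.0127  0.1236] yaw [-3.1403e+00  4.0000e-04  1.5691e+00] F [ 0.1  0.3 -0.7] op 0.307 q [ 0.08  0.93 -0.25  1.5   0.29  0.75 -0.29]
tool delta mm [ 0.1  0.7 37.6]
```

View pics/w7.png

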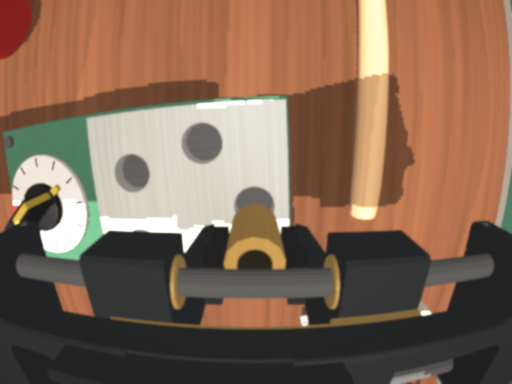

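Request:
{"method": "carry_out", "body": {"motion": [[[0.1,0.7,30,0,0,0,0],[0,0,0,0,0,0,0],[0,0,5,0,0,0,0],[0,0,3,0,0,0,0],[0,0,2,0,0,0,0],[0,0,2,0,0,0,0],[0,0,0,0,0,0,0]]]}}

```text
clock: 16.75
tool_pos: [0.6757, -0.0122, 0.0845]
eef_rot: [0.708, 0.707, 0.0, 0.001]
contact_force: [-4.5, -0.3, 11.6]
opening: 0.306
```

```bash
python3 s.py .6746 -.0127 .069
```

```text
t 16.75 [ 0.6757 -0.0122  0.0845] yaw [3.1400e+00 5.0000e-04 1.5693e+00] F [-4.5 -0.3 11.6] op 0.306 q [ 0.07  0.98 -0.23  1.51  0.31  0.68 -0.31]
tool delta mm [-0.5 -1.1 15.5]
```

Request:
{"method": "carry_out", "body": {"motion": [[[0,-0.6,0,0,0,0,0],[-0.3,-0.6,0,0,0,0,0],[0,-0.5,0,0,0,0,0],[0,0,0,0,0,0,0]]]}}

```text
clock: 17.15
tool_pos: [0.6754, -0.0123, 0.0845]
eef_rot: [0.708, 0.707, 0.002, 0.002]
contact_force: [-1.2, 0.5, 8.1]
opening: 0.307
```

Request:
{"method": "carry_out", "body": {"motion": [[[0,-0.5,0,0,0,0,0],[-0.3,-0.5,0,0,0,0,0],[0,0,0,0,0,0,0]]]}}

```text
clock: 17.45
tool_pos: [0.6752, -0.0123, 0.0845]
eef_rot: [0.708, 0.707, 0.003, 0.002]
contact_force: [1.0, -0.1, 6.3]
opening: 0.307
```

```bash
python3 - <<'E'
from bores import *
s=snap('wrist','w8.png');im=cv2.imread('pics/w8.png')[130:290,150:350]
cv2.imwrite('pics/w8a.png',cv2.resize(im,(800,640)[0:1]+(600,),interpolation=cv2.INTER_CUBIC))
E
```

```text
(no output)
```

View pics/w8a.png

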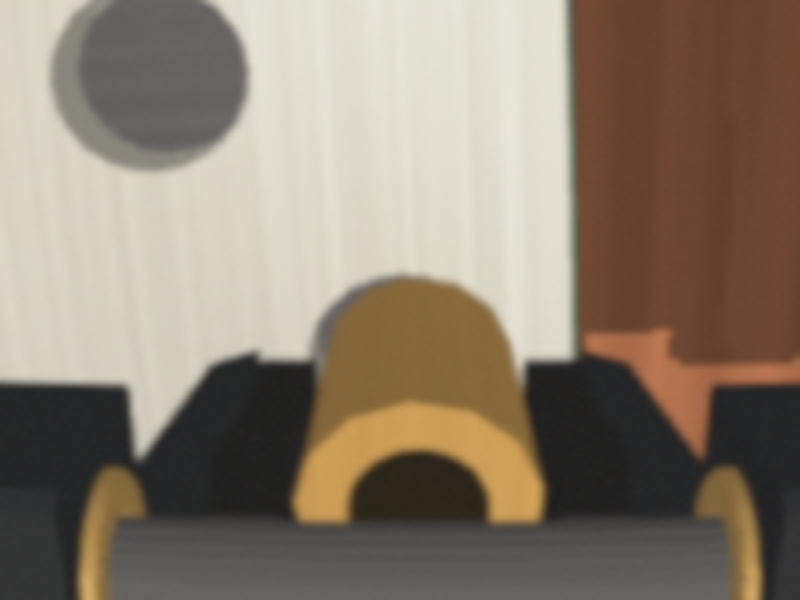

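Request:
{"method": "carry_out", "body": {"motion": [[[0,0,-4,0,0,0,0],[0,0,0,0,0,0,0],[0,0,0,0,0,0,0]]]}}

```text
clock: 17.8
tool_pos: [0.6722, -0.0128, 0.0857]
eef_rot: [0.708, 0.707, -0.0, -0.0]
contact_force: [0.1, -0.4, -2.4]
opening: 0.31
```

```bash
python3 s.py .6737 -.0125 .083
```

```text
t 17.8 [ 0.6722 -0.0128  0.0857] yaw [-3.1412e+00  2.0000e-04  1.5696e+00] F [ 0.1 -0.4 -2.4] op 0.31 q [ 0.07  0.97 -0.23  1.52  0.31  0.68 -0.31]
tool delta mm [0.3 1.5 2.7]
```

Request:
{"method": "carry_out", "body": {"motion": [[[0.2,1.3,0,0,0,0,0],[0,0,0,0,0,0,0],[0,0,1.5,0,0,0,0],[0,0,1.5,0,0,0,0],[0,0,1,0,0,0,0],[0,0,0,0,0,0,0]]]}}

```text
clock: 18.4
tool_pos: [0.6735, -0.0125, 0.0814]
eef_rot: [0.707, 0.707, -0.0, -0.0]
contact_force: [0.0, -0.5, -1.6]
opening: 0.307
```

Request:
{"method": "carry_out", "body": {"motion": [[[0,0,4,0,0,0,0],[0,0,4,0,0,0,0],[0,0,3,0,0,0,0],[0,0,2,0,0,0,0],[0,0,1,0,0,0,0],[0,0,0,0,0,0,0]]]}}

```text
clock: 19.0
tool_pos: [0.6736, -0.0125, 0.0705]
eef_rot: [0.708, 0.707, -0.0, 0.0]
contact_force: [-5.9, -0.2, 18.1]
opening: 0.306
```

Request:
{"method": "carry_out", "body": {"motion": [[[0,0,-1,0,0,0,45],[0,0,0,0,0,0,45],[0,0,0,0,0,0,45],[0,0,0,0,0,0,45],[0,0,-40,0,0,0,45],[0,0,-42,0,0,0,60],[-46,-12.4,0,0,0,0,60],[-46,-12.4,0,0,0,0,60]]]}}

```text
clock: 19.8
tool_pos: [0.6502, -0.1033, 0.1524]
eef_rot: [0.706, 0.708, 0.002, 0.001]
contact_force: [0.2, -1.4, -1.5]
opening: 0.6
```

```bash
python3 s.py;python3 - <<'E'
from bores import *
s=snap('wrist','w9.png');bores(s,[(.6736,-.0125)],.077)
E
```

```text
t 19.8 [ 0.6502 -0.1033  0.1524] yaw [ 3.1375e+00 -8.0000e-04  1.5737e+00] F [ 0.2 -1.4 -1.5] op 0.6 q [ 0.23  0.87 -0.27  1.55  0.3   0.76 -0.17]
45 [289.5  85.8] 28 [ 0.6743 -0.0098  0.0086] 0.49
60 [289.7  85.3] 52 [ 0.6745 -0.0084  0.0099] 0.78
```

Request:
{"method": "carry_out", "body": {"motion": [[[-46,-12.4,0,0,0,0,60],[-46,-12.4,0,0,0,0,60],[-46,-12.4,0,0,0,0,60],[-46,-12.4,0,0,0,0,60],[-46,-12.4,0,0,0,0,60],[-46,-12.4,0,0,0,0,60],[0,0,0,0,0,0,60],[0,0,0,0,0,0,60]]]}}

```text
clock: 20.65
tool_pos: [0.573, -0.3821, 0.15]
eef_rot: [0.709, 0.705, -0.0, -0.0]
contact_force: [0.4, 0.8, -1.0]
opening: 0.599
```

Request:
{"method": "carry_out", "body": {"motion": [[[0,0,0,0,0,0,60]]]}}

```text
clock: 20.75
tool_pos: [0.5748, -0.3784, 0.1504]
eef_rot: [0.707, 0.707, 0.001, -0.001]
contact_force: [0.8, 1.4, -0.2]
opening: 0.6
```

```bash
python3 s.py .5743 -.3806 .0545;python3 - <<'E'
from bores import *
s=snap('wrist','w10.png');bores(s,[(.5743,-.3806),(.5272,-.326)])
E
```

```text
t 20.75 [ 0.5748 -0.3784  0.1504] yaw [ 3.1414e+00 -1.9000e-03  1.5715e+00] F [ 0.8  1.4 -0.2] op 0.6 q [ 0.68  0.92 -0.33  1.44  0.34  0.84  0.24]
tool delta mm [-2.4 -0.6 95.9]
45 [251.7 207.7] 235 [ 0.5739 -0.3817  0.0063] 0.27
60 [251.7 207.7] 261 [ 0.574  -0.3817  0.0067] 0.26
45 [187.2 136.3] 152 [ 0.5273 -0.3278  0.0048] 0.84
60 [187.1 135.9] 182 [ 0.5273 -0.3275  0.0054] 0.87
```

Request:
{"method": "carry_out", "body": {"motion": [[[-3.1,-0.8,48,0,0,0,60],[0,0,48,0,0,0,60],[0,0,0,0,0,0,60],[0,0,0,0,0,0,60],[0,0,0,0,0,0,0],[0,0,0,0,0,0,0],[0,0,0,0,0,0,0],[0,0,0,0,0,0,0]]]}}

```text
clock: 21.6
tool_pos: [0.5741, -0.384, 0.0567]
eef_rot: [0.708, 0.707, 0.0, 0.001]
contact_force: [-1.3, 0.8, 7.0]
opening: 0.306
```

Request:
{"method": "carry_out", "body": {"motion": [[[0,0,-40,0,0,0,0],[0,0,-48,0,0,0,0],[45.7,9.6,0,0,0,0,0],[45.7,9.6,0,0,0,0,0],[45.7,9.6,0,0,0,0,0],[45.7,9.6,0,0,0,0,0],[45.7,9.6,0,0,0,0,0],[45.7,9.6,0,0,0,0,0]]]}}

```text
clock: 22.4
tool_pos: [0.6314, -0.1076, 0.1432]
eef_rot: [0.708, 0.707, 0.0, 0.0]
contact_force: [0.5, -0.1, -0.5]
opening: 0.304
```

Request:
{"method": "carry_out", "body": {"motion": [[[45.7,9.6,0,0,0,0,0],[0,0,20,0,0,0,0],[0,0,30,0,0,0,0],[0,0,0,0,0,0,0],[0,0,0,0,0,0,0],[0,0,0,0,0,0,0]]]}}

```text
clock: 23.0
tool_pos: [0.6418, -0.0641, 0.0942]
eef_rot: [0.708, 0.706, 0.001, 0.001]
contact_force: [-0.1, 0.1, 0.2]
opening: 0.31
```

```bash
python3 s.py .6412 -.0615 .083
```

```text
t 23.0 [ 0.6418 -0.0641  0.0942] yaw [3.1392e+00 1.0000e-04 1.5687e+00] F [-0.1  0.1  0.2] op 0.31 q [ 0.15  0.93 -0.24  1.62  0.33  0.63 -0.26]
tool delta mm [ 2.6 -0.7 11.2]
```

Request:
{"method": "carry_out", "body": {"motion": [[[0.2,-0.6,6,0,0,0,0],[0,0,0,0,0,0,0],[0,0,1.5,0,0,0,0],[0,0,1.5,0,0,0,0],[0,0,1,0,0,0,0],[0,0,0,0,0,0,0]]]}}

```text
clock: 23.6
tool_pos: [0.6405, -0.0635, 0.0827]
eef_rot: [0.708, 0.707, 0.0, 0.0]
contact_force: [0.5, 0.1, -0.8]
opening: 0.306
```

```bash
python3 s.py; python3 - <<'E'
from bores import *
s=snap('wrist','w11.png');im=cv2.imread('pics/w11.png')[130:290,150:350]
cv2.imwrite('pics/w11a.png',cv2.resize(im,(750,600),interpolation=cv2.INTER_CUBIC))
E
```

```text
t 23.6 [ 0.6405 -0.0635  0.0827] yaw [3.1413e+00 1.0000e-04 1.5696e+00] F [ 0.5  0.1 -0.8] op 0.306 q [ 0.15  0.95 -0.23  1.62  0.33  0.61 -0.26]
```

Request:
{"method": "carry_out", "body": {"motion": [[[0,0,4,0,0,0,0],[0,0,4,0,0,0,0],[0,0,2,0,0,0,0],[0,0,1.5,0,0,0,0],[0,0,1,0,0,0,0],[0,0,0,0,0,0,0]]]}}

```text
clock: 24.25
tool_pos: [0.6405, -0.0636, 0.0717]
eef_rot: [0.708, 0.707, -0.0, 0.0]
contact_force: [-3.0, -0.4, 10.2]
opening: 0.309
```

Request:
{"method": "carry_out", "body": {"motion": [[[0,0,0,0,0,0,45],[0,0,0,0,0,0,45],[0,0,0,0,0,0,45],[0,0,-40,0,0,0,45],[0,0,-40,0,0,0,60],[-43.8,-18.9,0,0,0,0,60],[-43.8,-18.9,0,0,0,0,60],[-43.8,-18.9,0,0,0,0,60]]]}}

```text
clock: 25.05
tool_pos: [0.5828, -0.1959, 0.1504]
eef_rot: [0.707, 0.707, -0.0, 0.0]
contact_force: [-0.1, -0.1, 0.1]
opening: 0.599
```

Request:
{"method": "carry_out", "body": {"motion": [[[-43.8,-18.9,0,0,0,0,60],[-43.8,-18.9,0,0,0,0,60],[-43.8,-18.9,0,0,0,0,60],[0,0,0,0,0,0,60],[0,0,0,0,0,0,60],[0,0,0,0,0,0,60],[0,0,0,0,0,0,60]]]}}

```text
clock: 25.75
tool_pos: [0.5277, -0.3239, 0.1502]
eef_rot: [0.706, 0.708, 0.001, -0.0]
contact_force: [0.2, -0.5, 0.4]
opening: 0.601
```

```bash
python3 s.py .5272 -.327 .0545;python3 - <<'E'
from bores import *
s=snap('wrist','w12.png');bores(s,[(.5272,-.327),(.4819,-.254)])
E
```

```text
t 25.75 [ 0.5277 -0.3239  0.1502] yaw [ 3.1409e+00 -1.2000e-03  1.5728e+00] F [ 0.2 -0.5  0.4] op 0.601 q [ 0.65  0.83 -0.32  1.67  0.37  0.69  0.15]
tool delta mm [-3.2 -0.6 95.7]
45 [251.5 205.5] 244 [ 0.5267 -0.3255  0.0064] 0.19
60 [251.6 205.5] 268 [ 0.5268 -0.3255  0.0067] 0.17
45 [189.6 108.1] 210 [ 0.4823 -0.2531  0.0057] 0.6
60 [189.6 108.1] 251 [ 0.4824 -0.2531  0.0062] 0.56
```

Request:
{"method": "carry_out", "body": {"motion": [[[1,-0.4,48,0,0,0,60],[0,0,47.5,0,0,0,60],[0,0,0,0,0,0,60],[0,0,0,0,0,0,60],[0,0,0,0,0,0,60]]]}}

```text
clock: 26.3
tool_pos: [0.5282, -0.3254, 0.0573]
eef_rot: [0.707, 0.707, 0.001, 0.002]
contact_force: [0.0, -1.2, 1.1]
opening: 0.601
```

```bash
python3 s.py .5268 -.3255 .0545
```

```text
t 26.3 [ 0.5282 -0.3254  0.0573] yaw [3.1376e+00 1.8000e-03 1.5702e+00] F [ 0.  -1.2  1.1] op 0.601 q [ 0.62  0.97 -0.25  1.7   0.43  0.52  0.1 ]
tool delta mm [-0.1 -1.4  2.8]
```

Request:
{"method": "carry_out", "body": {"motion": [[[0,-0.5,2,0,0,0,60],[0,0,0,0,0,0,0],[0,0,0,0,0,0,0],[0,0,0,0,0,0,0],[0,0,0,0,0,0,0],[0,0,-40,0,0,0,0],[0,0,-48,0,0,0,0],[46.6,9.6,0,0,0,0,0]]]}}

```text
clock: 27.1
tool_pos: [0.5362, -0.289, 0.146]
eef_rot: [0.712, 0.702, -0.001, 0.007]
contact_force: [1.9, -0.6, -1.2]
opening: 0.31
```

Request:
{"method": "carry_out", "body": {"motion": [[[46.6,9.6,0,0,0,0,0],[46.6,9.6,0,0,0,0,0],[46.6,9.6,0,0,0,0,0],[46.6,9.6,0,0,0,0,0],[46.6,9.6,0,0,0,0,0],[0,0,20,0,0,0,0],[0,0,30,0,0,0,0],[0,0,0,0,0,0,0]]]}}

```text
clock: 27.9
tool_pos: [0.5809, -0.0452, 0.0877]
eef_rot: [0.707, 0.707, -0.003, -0.002]
contact_force: [-1.2, -0.4, -0.8]
opening: 0.307
```

Request:
{"method": "carry_out", "body": {"motion": [[[0,0,0,0,0,0,0],[0,0,0,0,0,0,0],[0,0,0,0,0,0,0]]]}}

```text
clock: 28.2
tool_pos: [0.5844, -0.046, 0.092]
eef_rot: [0.708, 0.706, 0.001, 0.001]
contact_force: [0.8, 0.2, -0.2]
opening: 0.301
```

```bash
python3 s.py .5845 -.0459 .083
```

```text
t 28.2 [ 0.5844 -0.046   0.092 ] yaw [3.1393 0.     1.5688] F [ 0.8  0.2 -0.2] op 0.301 q [ 0.12  0.88 -0.2   1.81  0.34  0.49 -0.32]
tool delta mm [0.1 0.1 9. ]
```

Request:
{"method": "carry_out", "body": {"motion": [[[0,0,4,0,0,0,0],[0,0,1.5,0,0,0,0],[0,0,1.5,0,0,0,0],[0,0,1.5,0,0,0,0],[0,0,1,0,0,0,0],[0,0,0,0,0,0,0]]]}}

```text
clock: 28.8
tool_pos: [0.5836, -0.0455, 0.081]
eef_rot: [0.707, 0.707, -0.0, -0.0]
contact_force: [-0.2, 1.1, -0.9]
opening: 0.307
```

```bash
python3 s.py; python3 - <<'E'
from bores import *
s=snap('wrist','w13.png');im=cv2.imread('pics/w13.png')[130:290,150:350]
cv2.imwrite('pics/w13a.png',cv2.resize(im,(750,600),interpolation=cv2.INTER_CUBIC))
E
```

```text
t 28.8 [ 0.5836 -0.0455  0.081 ] yaw [-3.1414  0.      1.5697] F [-0.2  1.1 -0.9] op 0.307 q [ 0.11  0.9  -0.2   1.81  0.35  0.47 -0.33]
```

Request:
{"method": "carry_out", "body": {"motion": [[[0,0,4,0,0,0,0],[0,0,4,0,0,0,0],[0,0,2,0,0,0,0],[0,0,1.5,0,0,0,0],[0,0,1,0,0,0,0],[0,0,0,0,0,0,0]]]}}

```text
clock: 29.45
tool_pos: [0.5837, -0.0456, 0.0686]
eef_rot: [0.708, 0.707, -0.0, 0.0]
contact_force: [-0.2, -0.4, -1.6]
opening: 0.309
```

Request:
{"method": "carry_out", "body": {"motion": [[[0,0,1,0,0,0,0],[0,0,1,0,0,0,0],[0,0,0,0,0,0,0]]]}}

```text
clock: 29.75
tool_pos: [0.5837, -0.0456, 0.0681]
eef_rot: [0.708, 0.707, 0.0, 0.0]
contact_force: [-2.1, 0.4, 10.7]
opening: 0.309
```

Request:
{"method": "carry_out", "body": {"motion": [[[0,0,0,0,0,0,45],[0,0,0,0,0,0,45],[0,0,0,0,0,0,45],[0,0,-40,0,0,0,45],[0,0,-43,0,0,0,60],[-41.5,-20.3,0,0,0,0,60],[-41.5,-20.3,0,0,0,0,60],[-41.5,-20.3,0,0,0,0,60]]]}}

```text
clock: 30.55
tool_pos: [0.522, -0.1712, 0.15]
eef_rot: [0.707, 0.707, 0.0, 0.0]
contact_force: [0.6, -0.5, 0.3]
opening: 0.599
```

Request:
{"method": "carry_out", "body": {"motion": [[[-41.5,-20.3,0,0,0,0,60],[-41.5,-20.3,0,0,0,0,60],[0,0,0,0,0,0,60],[0,0,0,0,0,0,60],[0,0,0,0,0,0,60],[0,0,0,0,0,0,60],[0,0,0,0,0,0,60]]]}}

```text
clock: 31.25
tool_pos: [0.4827, -0.2514, 0.1497]
eef_rot: [0.707, 0.708, 0.0, -0.0]
contact_force: [-0.9, 1.0, -0.2]
opening: 0.597
```

```bash
python3 s.py .4823 -.2533 .0545;python3 - <<'E'
from bores import *
s=snap('wrist','w14.png');bores(s,[(.4823,-.2533)])
E
```

```text
t 31.25 [ 0.4827 -0.2514  0.1497] yaw [ 3.1412e+00 -5.0000e-04  1.5724e+00] F [-0.9  1.  -0.2] op 0.597 q [ 0.57  0.76 -0.29  1.91  0.39  0.53  0.02]
tool delta mm [-1.9 -0.4 95.2]
45 [251.7 206.8] 238 [ 0.4818 -0.2539  0.0063] 0.19
60 [251.7 206.8] 266 [ 0.4819 -0.2539  0.0067] 0.22
```

Request:
{"method": "carry_out", "body": {"motion": [[[-1.2,-0.6,48,0,0,0,60],[0,0,47,0,0,0,60],[0,0,0,0,0,0,60],[0,0,0,0,0,0,60],[0,0,0,0,0,0,60]]]}}

```text
clock: 31.8
tool_pos: [0.4828, -0.2544, 0.057]
eef_rot: [0.707, 0.707, 0.001, 0.002]
contact_force: [-0.2, -0.3, 0.0]
opening: 0.597
```

```bash
python3 s.py .4819 -.2539 .0545
```

```text
t 31.8 [ 0.4828 -0.2544  0.057 ] yaw [3.1380e+00 1.4000e-03 1.5699e+00] F [-0.2 -0.3  0. ] op 0.597 q [ 0.51  0.91 -0.18  1.94  0.47  0.33 -0.05]
tool delta mm [ 0.5 -1.   2.5]
```

Request:
{"method": "carry_out", "body": {"motion": [[[0.4,-0.5,1.5,0,0,0,60],[0,0,0,0,0,0,0],[0,0,0,0,0,0,0],[0,0,0,0,0,0,0],[0,0,0,0,0,0,0],[0,0,-40,0,0,0,0],[0,0,-48,0,0,0,0],[44.5,16.7,0,0,0,0,0]]]}}

```text
clock: 32.6
tool_pos: [0.4967, -0.2196, 0.1455]
eef_rot: [0.713, 0.701, -0.001, 0.005]
contact_force: [1.9, -0.8, -2.2]
opening: 0.311
```

Request:
{"method": "carry_out", "body": {"motion": [[[44.5,16.7,0,0,0,0,0],[44.5,16.7,0,0,0,0,0],[44.5,16.7,0,0,0,0,0],[44.5,16.7,0,0,0,0,0],[44.5,16.7,0,0,0,0,0],[0,0,20,0,0,0,0],[0,0,25,0,0,0,0],[0,0,0,0,0,0,0]]]}}

```text
clock: 33.4
tool_pos: [0.5788, 0.0133, 0.0934]
eef_rot: [0.707, 0.707, -0.003, -0.002]
contact_force: [-0.8, -0.2, -1.0]
opening: 0.306
```

Request:
{"method": "carry_out", "body": {"motion": [[[0,0,0,0,0,0,0],[0,0,0,0,0,0,0],[0,0,0,0,0,0,0]]]}}

```text
clock: 33.7
tool_pos: [0.582, 0.0128, 0.0973]
eef_rot: [0.708, 0.706, 0.001, 0.001]
contact_force: [0.3, 0.6, -0.9]
opening: 0.309
```

```bash
python3 s.py .5817 .0128 .083
```

```text
t 33.7 [0.582  0.0128 0.0973] yaw [ 3.1397e+00 -1.0000e-04  1.5689e+00] F [ 0.3  0.6 -0.9] op 0.309 q [ 0.01  0.87 -0.2   1.82  0.33  0.48 -0.41]
tool delta mm [-0.  -0.3 14.3]
```

Request:
{"method": "carry_out", "body": {"motion": [[[0,0,8,0,0,0,0],[0,0,1.5,0,0,0,0],[0,0,1.5,0,0,0,0],[0,0,1.5,0,0,0,0],[0,0,1.5,0,0,0,0],[0,0,0,0,0,0,0],[0,0,0,0,0,0,0]]]}}

```text
clock: 34.4
tool_pos: [0.5813, 0.0132, 0.0822]
eef_rot: [0.707, 0.707, -0.0, 0.0]
contact_force: [-0.7, -0.6, -0.8]
opening: 0.306
```

Request:
{"method": "carry_out", "body": {"motion": [[[0,0,2,0,0,0,0],[0,0,2,0,0,0,0],[0,0,0,0,0,0,0]]]}}

```text
clock: 34.7
tool_pos: [0.5811, 0.0131, 0.0779]
eef_rot: [0.707, 0.707, -0.0, -0.0]
contact_force: [0.1, -0.3, -1.0]
opening: 0.307
```

Request:
{"method": "carry_out", "body": {"motion": [[[0,0,4,0,0,0,0],[0,0,3,0,0,0,0],[0,0,1.5,0,0,0,0],[0,0,1,0,0,0,0],[0,0,0,0,0,0,0]]]}}

```text
clock: 35.2
tool_pos: [0.5812, 0.0132, 0.0688]
eef_rot: [0.708, 0.707, -0.0, -0.0]
contact_force: [-0.1, 0.1, 0.5]
opening: 0.308
```

Not quite bottomed yet, so two more millimetres, then release and go to the last bushing.

Request:
{"method": "carry_out", "body": {"motion": [[[0,0,1,0,0,0,0],[0,0,1,0,0,0,0],[0,0,0,0,0,0,0]]]}}

```text
clock: 35.5
tool_pos: [0.5812, 0.0131, 0.0686]
eef_rot: [0.708, 0.707, -0.0, 0.0]
contact_force: [-4.3, 0.3, 16.3]
opening: 0.308
```

```bash
python3 - <<'E'
from m import *
s=snap('wrist');s['pixels']=cv2.imread('pics/w14.png')[...,::-1]
t=snap('top');t['pixels']=cv2.imread('pics/t3.png')[...,::-1].copy()
V=t['pixels'].max(2)
print([ (b[0].round(1),b[1],onplane(t,*b[0],.062).round(4)) for b in blobs(V<60,5) if np.hypot(b[0][0]-378,b[0][1]-233)<8])
E
```

```text
[(array([379.5, 233. ]), np.int32(16), array([ 0.4514, -0.3627,  0.062 ])), (array([373.8, 235.9]), np.int32(21), array([ 0.4425, -0.3467,  0.062 ]))]
```

Request:
{"method": "carry_out", "body": {"motion": [[[0,0,0,0,0,0,45],[0,0,0,0,0,0,45],[0,0,0,0,0,0,45],[0,0,-40,0,0,0,45],[0,0,-43,0,0,0,60],[-42.1,-14.2,0,0,0,0,60],[-42.1,-14.2,0,0,0,0,60],[-42.1,-14.2,0,0,0,0,60]]]}}

```text
clock: 36.4
tool_pos: [0.5382, -0.1143, 0.15]
eef_rot: [0.707, 0.707, 0.0, 0.0]
contact_force: [0.5, -1.1, 0.2]
opening: 0.601
```

Request:
{"method": "carry_out", "body": {"motion": [[[-42.1,-14.2,0,0,0,0,60],[-42.1,-14.2,0,0,0,0,60],[-42.1,-14.2,0,0,0,0,60],[-42.1,-14.2,0,0,0,0,60],[-42.1,-14.2,0,0,0,0,60],[-42.1,-14.2,0,0,0,0,60],[0,0,0,0,0,0,60],[0,0,0,0,0,0,60]]]}}

```text
clock: 37.2
tool_pos: [0.4522, -0.3668, 0.1493]
eef_rot: [0.709, 0.706, -0.0, -0.0]
contact_force: [0.6, 0.8, 0.2]
opening: 0.602
```

Request:
{"method": "carry_out", "body": {"motion": [[[0,0,0,0,0,0,60],[0,0,0,0,0,0,60],[0,0,0,0,0,0,60]]]}}

```text
clock: 37.5
tool_pos: [0.4539, -0.3641, 0.1498]
eef_rot: [0.707, 0.708, 0.0, -0.0]
contact_force: [-0.0, 0.1, 0.5]
opening: 0.601
```

```bash
python3 s.py .4535 -.3655 .0545;python3 - <<'E'
from bores import *
s=snap('wrist','w15.png');bores(s,[(.4535,-.3655)])
E
```

```text
t 37.5 [ 0.4539 -0.3641  0.1498] yaw [ 3.1413e+00 -5.0000e-04  1.5722e+00] F [-0.   0.1  0.5] op 0.601 q [ 0.79  0.8  -0.33  1.79  0.41  0.62  0.21]
tool delta mm [-1.4 -0.4 95.3]
45 [252.2 206.2] 240 [ 0.4534 -0.3661  0.0063] 0.19
60 [252.1 206.2] 266 [ 0.4533 -0.3662  0.0067] 0.19
```

Request:
{"method": "carry_out", "body": {"motion": [[[-1,-0.6,48,0,0,0,60],[0,0,47,0,0,0,60],[0,0,0,0,0,0,60],[0,0,0,0,0,0,60],[0,0,0,0,0,0,60]]]}}

```text
clock: 38.05
tool_pos: [0.4541, -0.3672, 0.0572]
eef_rot: [0.707, 0.707, 0.0, 0.002]
contact_force: [-0.4, -0.1, 0.2]
opening: 0.602
```

```bash
python3 s.py .4534 -.3662 .0545
```

```text
t 38.05 [ 0.4541 -0.3672  0.0572] yaw [3.1381e+00 2.1000e-03 1.5699e+00] F [-0.4 -0.1  0.2] op 0.602 q [ 0.74  0.94 -0.25  1.82  0.49  0.44  0.15]
tool delta mm [ 1.  -0.7  2.7]
```

Request:
{"method": "carry_out", "body": {"motion": [[[0.7,-0.5,1.5,0,0,0,60],[0,0,0,0,0,0,0],[0,0,0,0,0,0,0],[0,0,0,0,0,0,0],[0,0,0,0,0,0,0],[0,0,-40,0,0,0,0],[0,0,-48,0,0,0,0],[44.4,20.3,0,0,0,0,0]]]}}

```text
clock: 38.85
tool_pos: [0.4706, -0.3321, 0.1459]
eef_rot: [0.713, 0.701, -0.002, 0.006]
contact_force: [1.1, -1.1, -1.5]
opening: 0.306
```

Request:
{"method": "carry_out", "body": {"motion": [[[44.4,20.3,0,0,0,0,0],[44.4,20.3,0,0,0,0,0],[44.4,20.3,0,0,0,0,0],[44.4,20.3,0,0,0,0,0],[44.4,20.3,0,0,0,0,0],[44.4,20.3,0,0,0,0,0],[44.4,20.3,0,0,0,0,0],[44.4,20.3,0,0,0,0,0]]]}}

```text
clock: 39.65
tool_pos: [0.6353, 0.0354, 0.141]
eef_rot: [0.707, 0.707, -0.0, -0.0]
contact_force: [-0.2, -0.9, -1.1]
opening: 0.307
```

Request:
{"method": "carry_out", "body": {"motion": [[[0,0,0,0,0,0,0],[0,0,20,0,0,0,0],[0,0,25,0,0,0,0],[0,0,0,0,0,0,0],[0,0,0,0,0,0,0],[0,0,0,0,0,0,0],[0,0,0,0,0,0,0]]]}}

```text
clock: 40.35
tool_pos: [0.6359, 0.0335, 0.0975]
eef_rot: [0.708, 0.707, 0.001, 0.001]
contact_force: [0.3, -0.2, -1.3]
opening: 0.309
```

```bash
python3 s.py .6366 .0335 .083
```

```text
t 40.35 [0.6359 0.0335 0.0975] yaw [ 3.1394e+00 -3.0000e-04  1.5693e+00] F [ 0.3 -0.2 -1.3] op 0.309 q [-0.    0.92 -0.23  1.64  0.32  0.61 -0.41]
tool delta mm [ 0.   0.7 14.5]
```

Request:
{"method": "carry_out", "body": {"motion": [[[0,0.8,8,0,0,0,0],[0,0,1.5,0,0,0,0],[0,0,1.5,0,0,0,0],[0,0,1.5,0,0,0,0],[0,0,1.5,0,0,0,0],[0,0,1.5,0,0,0,0],[0,0,0,0,0,0,0]]]}}

```text
clock: 41.05
tool_pos: [0.6359, 0.0335, 0.0805]
eef_rot: [0.708, 0.707, -0.0, 0.0]
contact_force: [-0.3, 0.0, -0.7]
opening: 0.303
```

Request:
{"method": "carry_out", "body": {"motion": [[[0,0,3,0,0,0,0],[0,0,3,0,0,0,0],[0,0,3,0,0,0,0],[0,0,2,0,0,0,0],[0,0,1.5,0,0,0,0],[0,0,1,0,0,0,0],[0,0,0,0,0,0,0]]]}}

```text
clock: 41.75
tool_pos: [0.6361, 0.0335, 0.0687]
eef_rot: [0.708, 0.707, 0.0, 0.0]
contact_force: [-2.2, -0.5, 10.0]
opening: 0.303
```

Request:
{"method": "carry_out", "body": {"motion": [[[0,0,0,0,0,0,45],[0,0,0,0,0,0,45],[0,0,0,0,0,0,45],[0,0,-45,0,0,0,45],[0,0,-45,0,0,0,60],[0,0,-45,0,0,0,60],[-30,-34,0,0,0,0,60],[-30,-34,0,0,0,0,60]]]}}

```text
clock: 42.55
tool_pos: [0.5686, -0.026, 0.2037]
eef_rot: [0.707, 0.707, 0.002, 0.001]
contact_force: [-1.4, -0.6, -0.3]
opening: 0.599
```

Request:
{"method": "carry_out", "body": {"motion": [[[-30,-34,0,0,0,0,60],[-30,-34,0,0,0,0,60],[0,0,0,0,0,0,60],[0,0,0,0,0,0,60],[0,0,0,0,0,0,60]]]}}

```text
clock: 43.05
tool_pos: [0.5012, -0.0852, 0.2023]
eef_rot: [0.707, 0.707, 0.001, 0.0]
contact_force: [1.0, -0.0, -0.2]
opening: 0.603
```

```bash
python3 s.py; python3 - <<'E'
from bores import *
s=snap('wrist','w16.png')
bores(s,[(.6736,-.0125),(.6362,.0335),(.5812,.0131),(.5837,-.0456),(.6405,-.0615)],.077)
E
```

```text
t 43.05 [ 0.5012 -0.0852  0.2023] yaw [ 3.1397e+00 -1.0000e-03  1.5709e+00] F [ 1.  -0.  -0.2] op 0.603 q [ 0.26  0.64 -0.29  1.97  0.31  0.57 -0.24]
45 [403.6 165.5] 102 [ 0.641  -0.0607  0.0054] 0.42
60 [436. 117.] 94 [ 0.6745 -0.0126  0.0054] 0.3
45 [348.5  82.5] 79 [0.5829 0.0107 0.0043] 0.96
60 [403.9  63.8] 111 [0.6372 0.0334 0.0055] 0.19
45 [348.5  82.5] 79 [0.5829 0.0107 0.0043] 0.96
60 [348.2  80.4] 157 [0.5825 0.0123 0.0059] 0.24
45 [349.  147.2] 157 [ 0.5847 -0.0458  0.006 ] 0.23
60 [349.1 147.1] 182 [ 0.5848 -0.0458  0.0065] 0.18
45 [403.6 165.5] 102 [ 0.641  -0.0607  0.0054] 0.42
60 [403.7 166. ] 128 [ 0.6411 -0.0611  0.006 ] 0.3
```

View pics/w16.png

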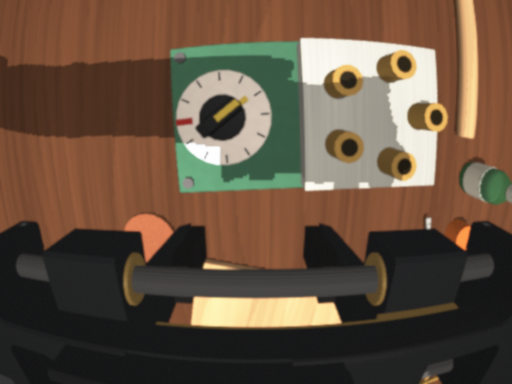

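```bash
cat > dial.py <<'E'
from m import *
def dial(s,fish,c=(.4689,-.0217)):
    h,S,V=np.moveaxis(hsv(s),2,0);pj=projf if fish else proj
    u,v=pj(s,[*c,.03]);yy,xx=np.indices(h.shape);R_=np.hypot(*(np.array(pj(s,[c[0]+.055,c[1],.02]))-np.array([u,v])))
    loc=np.hypot(xx-u,yy-v)<R_
    red=loc&((h<6)|(h>172))&(S>120)&(V>70)
    wh=loc&(S<60)&(V>90)|red
    cc,e=circ(s,cv2.morphologyEx(wh.astype(np.uint8),cv2.MORPH_CLOSE,np.ones((5,5))),.018,fish);print('scale',cc.round(4),round(e*1e3,2))
    c=np.array(c)
    b=max(blobs(red,3),key=lambda b:b[1]);p=onplane(s,*b[0],.018,fish)[:2];print('red px',b[0].round(1),b[1],p.round(4),'r',np.hypot(*(p-c)).round(4))
    ra=np.arctan2(*(p-c)[::-1])
    ye=loc&(h>17)&(h<35)&(S>110)&(V>80)
    for b in blobs(ye,4):
        print('yellow',b[0].round(1),b[1],[onplane(s,*b[0],z,fish)[:2].round(4) for z in(.024,.064)])
        ys,xs=np.nonzero(b[2]);P=np.array([onplane(s,x,y,.024,fish)[:2] for x,y in zip(xs,ys)])-c
        r_=np.hypot(*P.T);tip=P[r_>=np.sort(r_)[-max(3,len(r_)//8)]].mean(0);print(' tip(z.024) r',np.hypot(*tip).round(4),'deg',np.degrees(np.arctan2(tip[1],tip[0])).round(1))
    print('red deg',np.degrees(ra).round(1))
    d=loc&(V<45);b=max(blobs(d,20),key=lambda b:b[1]);ys,xs=np.nonzero(b[2]);P=np.array([onplane(s,x,y,.045,fish)[:2] for x,y in zip(xs,ys)]);w,E=np.linalg.eigh(np.cov(P.T));print('dark axis deg',np.degrees(np.arctan2(E[1,1],E[0,1])).round(1),np.sqrt(w).round(4),P.mean(0).round(4))
E
python3 - <<'E'
from dial import *
s=snap('wrist','w17.png');dial(s,True)
c=cv2.imread('pics/w17.png')[65:175,165:285];cv2.imwrite('pics/w17a.png',cv2.resize(c,(640,587),interpolation=cv2.INTER_CUBIC))
E
```

```text
scale [ 0.47   -0.0218  0.0505] 0.27
red px [183.7 121.6] 79 [ 0.4287 -0.0252] r 0.0403
yellow [228.3 108.8] 295 [array([ 0.4764, -0.0133]), array([ 0.4798, -0.0142])]
 tip(z.024) r 0.0279 deg 37.5
red deg -175.0
dark axis deg 168.8 [0.0104 0.0113] [ 0.4701 -0.024 ]
```

View pics/w17a.png

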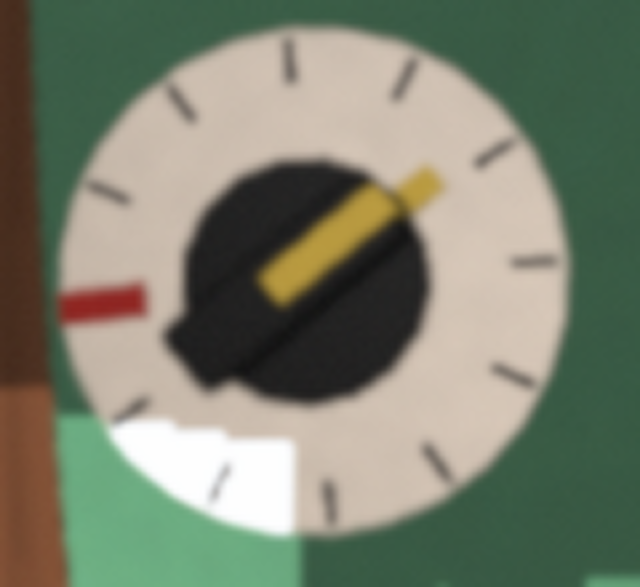

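Request:
{"method": "carry_out", "body": {"motion": [[[32.4,-15.5,0,0,0,0,45],[32.4,-15.5,0,0,0,0,45],[0,0,0,0,0,0.128,45],[0,0,0,0,0,0.128,45],[0,0,0,0,0,0.128,45],[0,0,0,0,0,0.128,45],[0,0,0,0,0,0.128,45],[0,0,0,0,0,0.128,45]]]}}

```text
clock: 43.95
tool_pos: [0.4697, -0.0202, 0.2021]
eef_rot: [0.921, 0.389, 0.0, -0.0]
contact_force: [-0.8, -0.2, 0.4]
opening: 0.451
```

Request:
{"method": "carry_out", "body": {"motion": [[[0,0,0,0,0,0.128,45],[0,0,45,0,0,0,45],[0,0,45,0,0,0,45],[0,0,0,0,0,0,45],[0,0,0,0,0,0,45],[0,0,0,0,0,0,45]]]}}

```text
clock: 44.55
tool_pos: [0.4703, -0.0212, 0.1142]
eef_rot: [0.944, 0.331, 0.002, 0.001]
contact_force: [0.6, 0.9, -0.2]
opening: 0.452
```

```bash
python3 s.py .469 -.0218 .057; python3 - <<'E'
from dial import *
s=snap('wrist','w18.png')
st=readout.get_state();V=s['pixels'].max(2)
print(projf(s,[.469,-.0218,.064]))
E
```

```text
t 44.55 [ 0.4703 -0.0212  0.1142] yaw [ 3.1394e+00 -3.0000e-03  6.7410e-01] F [ 0.6  0.9 -0.2] op 0.452 q [-0.05  0.76 -0.01  2.15  0.02  0.22 -0.97]
tool delta mm [-1.6 -0.4 57.2]
(np.float64(251.17722486402735), np.float64(225.6269366667902))
```

View pics/w18.png

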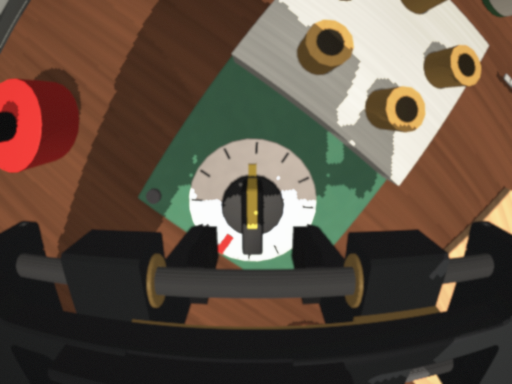

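The bar and pointer, from (252,165) to (252,228), lie along the tool's x axis. I go down and grip.

Request:
{"method": "carry_out", "body": {"motion": [[[-1,-0.4,29,0,0,0,45],[0,0,28,0,0,0,45],[0,0,0,0,0,0,45],[0,0,0,0,0,0,0],[0,0,0,0,0,0,0],[0,0,0,0,0,0,0],[0,0,0,0,0,0,0]]], "squeeze": 30}}

```text
clock: 45.3
tool_pos: [0.468, -0.0211, 0.0565]
eef_rot: [0.944, 0.331, 0.001, -0.0]
contact_force: [-2.7, 2.5, 9.3]
opening: 0.156
```

```bash
python3 s.py
```

```text
t 45.3 [ 0.468  -0.0211  0.0565] yaw [ 3.1415e+00 -1.4000e-03  6.7460e-01] F [-2.7  2.5  9.3] op 0.156 q [-0.05  0.88 -0.    2.17  0.02  0.09 -0.97]
```

Request:
{"method": "carry_out", "body": {"motion": [[[0,0,0,0,0,-0.14,0],[0,0,0,0,0,-0.14,0],[0,0,0,0,0,-0.14,0],[0,0,0,0,0,0,0]]]}}

```text
clock: 45.7
tool_pos: [0.4682, -0.0213, 0.0565]
eef_rot: [0.853, 0.522, 0.001, 0.0]
contact_force: [-1.2, 1.7, 7.0]
opening: 0.154
```

```bash
python3 s.py
```

```text
t 45.7 [ 0.4682 -0.0213  0.0565] yaw [ 3.1402e+00 -1.3000e-03  1.0977e+00] F [-1.2  1.7  7. ] op 0.154 q [-0.04  0.88 -0.03  2.17  0.23  0.09 -0.76]
```

Request:
{"method": "carry_out", "body": {"motion": [[[0,0,0,0,0,-0.14,0],[0,0,0,0,0,-0.14,0],[0,0,0,0,0,-0.14,0],[0,0,0,0,0,-0.14,0],[0,0,0,0,0,-0.14,0],[0,0,0,0,0,-0.14,0],[0,0,0,0,0,-0.14,0]]]}}

```text
clock: 46.4
tool_pos: [0.469, -0.0213, 0.0565]
eef_rot: [0.506, 0.862, 0.001, 0.001]
contact_force: [-0.4, 1.8, 7.5]
opening: 0.162
```

```bash
python3 s.py
```

```text
t 46.4 [ 0.469  -0.0213  0.0565] yaw [3.1383e+00 1.1000e-03 2.0796e+00] F [-0.4  1.8  7.5] op 0.162 q [ 0.01  0.88 -0.1   2.17  0.71  0.12 -0.26]
```

Request:
{"method": "carry_out", "body": {"motion": [[[0,0,0,0,0,-0.14,0],[0,0,0,0,0,-0.14,0],[0,0,0,0,0,-0.14,0],[0,0,0,0,0,-0.14,0],[0,0,0,0,0,-0.14,0],[0,0,0,0,0,-0.14,0],[0,0,0,0,0,-0.14,0],[0,0,0,0,0,0,0]]]}}

```text
clock: 47.2
tool_pos: [0.4693, -0.0206, 0.0565]
eef_rot: [0.042, 0.999, 0.001, 0.002]
contact_force: [0.8, 2.1, 6.1]
opening: 0.156
```

```bash
python3 s.py
```

```text
t 47.2 [ 0.4693 -0.0206  0.0565] yaw [3.1389 0.0039 3.0576] F [0.8 2.1 6.1] op 0.156 q [ 0.12  0.89 -0.28  2.16  1.13  0.24  0.31]
```

Request:
{"method": "carry_out", "body": {"motion": [[[0,0,0,0,0,-0.08,0],[0,0,0,0,0,-0.08,0],[0,0,0,0,0,0,0],[0,0,0,0,0,0,0],[0,0,0,0,0,0,0]]]}}

```text
clock: 47.7
tool_pos: [0.4694, -0.0205, 0.0565]
eef_rot: [-0.037, 0.999, 0.001, 0.002]
contact_force: [1.5, 2.5, 6.2]
opening: 0.154
```

```bash
python3 s.py
```

```text
t 47.7 [ 0.4694 -0.0205  0.0565] yaw [ 3.1398  0.0042 -3.0683] F [1.5 2.5 6.2] op 0.154 q [ 0.15  0.9  -0.32  2.16  1.17  0.27  0.43]
```

Request:
{"method": "carry_out", "body": {"motion": [[[0,0,0,0,0,0,40],[0,0,0,0,0,0,40],[0,0,0,0,0,0,40],[0,0,-35,0,0,0,40],[0,0,-35,0,0,0,40],[0,0,-35,0,0,0,40],[0,0,0,0,0,0,40],[0,0,0,0,0,0,40]]]}}

```text
clock: 48.5
tool_pos: [0.468, -0.0224, 0.1605]
eef_rot: [-0.036, 0.999, -0.0, 0.001]
contact_force: [-0.3, -0.5, -0.1]
opening: 0.401
```

```bash
python3 s.py; python3 - <<'E'
from dial import *
s=snap('wrist','w19.png');dial(s,True)
t=snap('top','t19.png');dial(t,False,(.467,-.019))
a=cv2.imread('pics/w19.png');b=cv2.imread('pics/t19.png')[180:260,150:290]
u,v=projf(s,[.469,-.0218,.03]);u,v=int(u),int(v);a=a[max(0,v-75):v+75,max(0,u-75):u+75]
cv2.imwrite('pics/w19a.png',np.hstack([cv2.resize(a,(400,400),interpolation=cv2.INTER_CUBIC),cv2.resize(b,(400,400)[:1]+(400,),interpolation=cv2.INTER_CUBIC)]))
E
```

```text
t 48.5 [ 0.468  -0.0224  0.1605] yaw [-3.1409e+00  1.1000e-03 -3.0706e+00] F [-0.3 -0.5 -0.1] op 0.401 q [ 0.33  0.73 -0.62  2.11  0.82  0.56  0.75]
scale [ 0.4724 -0.0214  0.0482] 0.42
red px [256.5 145.7] 86 [ 0.4306 -0.0248] r 0.0384
yellow [256.9 182.4] 419 [array([ 0.4629, -0.0221]), array([ 0.4537, -0.023 ])]
 tip(z.024) r 0.0274 deg -175.2
red deg -175.4
dark axis deg -173.1 [0.011  0.0128] [ 0.4678 -0.022 ]
scale [ 0.4488 -0.0211  0.0325] 8.07
red px [258.3 238.2] 14 [ 0.4266 -0.0221] r 0.0405
yellow [252. 211.] 5 [array([ 5.048e-01, -2.000e-04]), array([ 0.4977, -0.001 ])]
 tip(z.024) r 0.0462 deg 28.3
yellow [243.5 217. ] 4 [array([0.4859, 0.0237]), array([0.4793, 0.0223])]
 tip(z.024) r 0.0481 deg 66.9
yellow [258.  226.7] 19 [array([ 0.4594, -0.0198]), array([ 0.4535, -0.0201])]
 tip(z.024) r 0.0154 deg -175.7
yellow [258. 233.] 9 [array([ 0.441 , -0.0206]), array([ 0.4356, -0.0209])]
 tip(z.024) r 0.029 deg -176.5
red deg -175.6
dark axis deg 83.7 [0.0167 0.0241] [ 0.4798 -0.0233]
```

View pics/w19a.png

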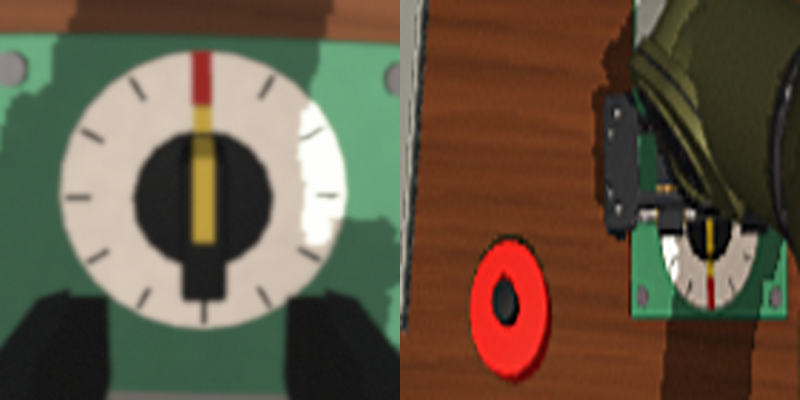

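```bash
python3 - <<'E'
from m import *
t=snap('top');h,S,V=np.moveaxis(hsv(t),2,0)
b=near(((h<6)|(h>172))&(S>150)&(V>100),188,241,200);print(b[0],b[1],circ(t,b[2],.056,False))
b=near(V<60,187,241,8);print(b[0],b[1],onplane(t,*b[0],.092))
E
python3 s.py .404 .1725 .165
```

```text
[187.89090909 241.8       ] 550 (array([0.40363585, 0.17651214, 0.03834624]), np.float64(0.001091690773574491))
[186.57627119 240.22033898] 59 [0.40294909 0.17458638 0.092     ]
t 48.65 [ 0.467  -0.0222  0.1592] yaw [-3.1411e+00 -2.3000e-03 -3.0696e+00] F [ 0.3 -0.2 -0.4] op 0.398 q [ 0.33  0.73 -0.62  2.11  0.82  0.56  0.75]
tool delta mm [ 48.9 198.7  -5.8]
```

Request:
{"method": "carry_out", "body": {"motion": [[[9.8,39.8,-1,0,0,0,60],[9.8,39.8,-1,0,0,0,60],[9.8,39.8,-1,0,0,0,60],[9.8,39.8,-1,0,0,0,60],[9.8,39.8,-1,0,0,0,60],[0,0,0,0,0,0,60],[0,0,0,0,0,0,60],[0,0,0,0,0,0,60]]]}}

```text
clock: 49.45
tool_pos: [0.4045, 0.1716, 0.1644]
eef_rot: [-0.035, 0.999, -0.001, -0.001]
contact_force: [0.5, -0.1, -0.1]
opening: 0.597
```

```bash
python3 s.py .404 .1735 .082; python3 - <<'E'
from m import *
s=snap('wrist','w20.png');h,S,V=np.moveaxis(hsv(s),2,0)
u,v=projf(s,[.404,.1735,.074]);print(u,v)
b=near(((h<6)|(h>172))&(S>120)&(V>70),u,v,200);print(b[0],b[1],circ(s,b[2],.056))
b=near(V<45,u,v,60);print(b[0],b[1],[onplane(s,*b[0],z,True).round(4) for z in(.074,.09)])
E
```

```text
t 49.45 [0.4045 0.1716 0.1644] yaw [-3.1394e+00 -1.6000e-03 -3.0708e+00] F [ 0.5 -0.1 -0.1] op 0.597 q [-0.15  0.69 -0.57  2.19  0.81  0.49  0.28]
tool delta mm [ 0.2  2.1 82.4]
259.09384779471344 202.52104824823098
[259.40108126 193.30968069] 5919 (array([0.40524484, 0.17434437, 0.03855287]), np.float64(0.0009513352208600971))
[260.00531915 194.81382979] 188 [array([0.398 , 0.1737, 0.074 ]), array([0.3936, 0.1732, 0.09  ])]
```

View pics/w20.png

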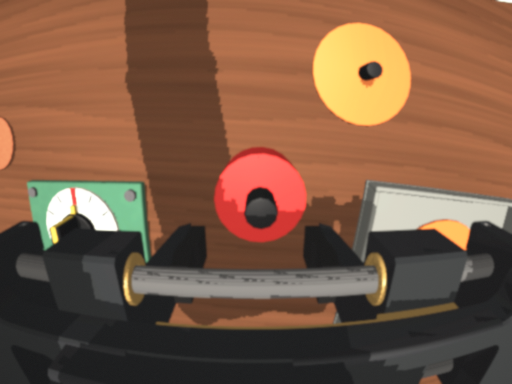

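Request:
{"method": "carry_out", "body": {"motion": [[[-0.5,2.6,41,0,0,0,60],[0,0,41,0,0,0,60],[0,0,0,0,0,0,60],[0,0,0,0,0,0,60],[0,0,0,0,0,0,0],[0,0,0,0,0,0,0],[0,0,0,0,0,0,0],[0,0,0,0,0,0,0]]], "squeeze": 35}}

```text
clock: 50.3
tool_pos: [0.4051, 0.1757, 0.0836]
eef_rot: [-0.036, 0.999, 0.0, 0.0]
contact_force: [0.0, 0.6, -0.8]
opening: 0.267
```

```bash
python3 s.py
```

```text
t 50.3 [0.4051 0.1757 0.0836] yaw [ 3.1409e+00  5.0000e-04 -3.0702e+00] F [ 0.   0.6 -0.8] op 0.267 q [-0.34  0.83 -0.28  2.23  1.11  0.22  0.01]
```

Request:
{"method": "carry_out", "body": {"motion": [[[0,0,-40,0,0,0,0],[0,0,-45,0,0,0,0],[0,0,-15,0,0,0,0],[0,0,0,0,0,0,0],[0,0,0,0,0,0,0],[0,0,0,0,0,0,0]]]}}

```text
clock: 50.9
tool_pos: [0.4043, 0.1751, 0.1821]
eef_rot: [-0.036, 0.999, -0.001, -0.001]
contact_force: [0.9, 0.1, -2.3]
opening: 0.26
```

```bash
python3 s.py .469 -.0220 .182
```

```text
t 50.9 [0.4043 0.1751 0.1821] yaw [-3.1401e+00 -2.1000e-03 -3.0695e+00] F [ 0.9  0.1 -2.3] op 0.26 q [-0.12  0.66 -0.63  2.17  0.77  0.55  0.32]
tool delta mm [ -50.3 -201.2    0.3]
```

Request:
{"method": "carry_out", "body": {"motion": [[[-10,-40.2,0,0,0,0,0],[-10,-40.2,0,0,0,0,0],[-10,-40.2,0,0,0,0,0],[-10,-40.2,0,0,0,0,0],[-10,-40.2,0,0,0,0,0],[0,0,20,0,0,0,0],[0,0,0,0,0,0,0],[0,0,0,0,0,0,0]]]}}

```text
clock: 51.7
tool_pos: [0.4684, -0.02, 0.1624]
eef_rot: [-0.037, 0.999, 0.0, -0.001]
contact_force: [-0.3, -0.3, -1.8]
opening: 0.26
```

Request:
{"method": "carry_out", "body": {"motion": [[[0,0,0,0,0,0,0],[0,0,0,0,0,0,0]]]}}

```text
clock: 51.9
tool_pos: [0.4694, -0.0197, 0.1637]
eef_rot: [-0.037, 0.999, 0.0, 0.0]
contact_force: [-0.5, 0.4, -3.4]
opening: 0.261
```

```bash
python3 s.py .469 -.0220 .103; python3 - <<'E'
from m import *
s=snap('wrist','w21.png');h,S,V=np.moveaxis(hsv(s),2,0)
st=readout.get_state();z=st['tool_pos'][2]
b=max(blobs(((h<6)|(h>172))&(S>120)&(V>70)&(np.indices(h.shape)[0]<270),200),key=lambda b:b[1]);print(b[0],b[1],circ(s,b[2],z-.0836+.056),st['tool_pos'])
E
```

```text
t 51.9 [ 0.4694 -0.0197  0.1637] yaw [ 3.1413e+00  6.0000e-04 -3.0668e+00] F [-0.5  0.4 -3.4] op 0.261 q [ 0.34  0.73 -0.64  2.1   0.82  0.58  0.75]
tool delta mm [ 0.6 -2.3 60.7]
[254.41874292 200.79048698] 7064 (array([ 0.45387351, -0.02219053,  0.02755792]), np.float64(0.006878328326703332)) [ 0.46940461 -0.01999323  0.16368088]
```

Request:
{"method": "carry_out", "body": {"motion": [[[0.4,-1.8,15,0,0,0,0],[0,0,15,0,0,0,0],[0,0,0,0,0,0,0],[0,0,0,0,0,0,0],[0,0,0,0,0,0,0]]]}}

```text
clock: 52.45
tool_pos: [0.4694, -0.0225, 0.1339]
eef_rot: [-0.036, 0.999, 0.0, 0.001]
contact_force: [1.1, -0.6, -2.0]
opening: 0.257
```

```bash
python3 s.py .469 -.0220 .103
```

```text
t 52.45 [ 0.4694 -0.0225  0.1339] yaw [ 3.1415e+00  1.3000e-03 -3.0690e+00] F [ 1.1 -0.6 -2. ] op 0.257 q [ 0.3   0.77 -0.58  2.12  0.9   0.51  0.68]
tool delta mm [ 0.4  0.5 30.9]
```

Request:
{"method": "carry_out", "body": {"motion": [[[0.4,0.4,10,0,0,0,0],[0,0,10,0,0,0,0],[0,0,6,0,0,0,0],[0,0,3,0,0,0,0],[0,0,2,0,0,0,0],[0,0,1,0,0,0,0],[0,0,0,0,0,0,0],[0,0,0,0,0,0,0]]]}}

```text
clock: 53.25
tool_pos: [0.4687, -0.0225, 0.1015]
eef_rot: [-0.036, 0.999, 0.0, 0.0]
contact_force: [-0.3, 0.1, 1.2]
opening: 0.262
```

Seated at the expected height of 0.1015 m. I release, lift and move well clear.

Request:
{"method": "carry_out", "body": {"motion": [[[0,0,0,0,0,0,60],[0,0,0,0,0,0,60],[0,0,0,0,0,0,60],[0,0,-30,0,0,0,60],[0,0,-40,0,0,0,60],[0,0,-40,0,0,0,60],[0,-45,-10,0,0,0,60],[0,-45,-10,0,0,0,60]]]}}

```text
clock: 54.05
tool_pos: [0.4758, -0.1124, 0.233]
eef_rot: [-0.038, 0.999, -0.0, 0.001]
contact_force: [1.9, -1.0, -0.6]
opening: 0.6
```

Request:
{"method": "carry_out", "body": {"motion": [[[0,-45,0,0,0,0,60],[0,-45,0,0,0,0,60],[0,-45,0,0,0,0,60],[0,-45,0,0,0,0,60],[0,-45,0,0,0,0,60],[0,0,0,0,0,0,60],[0,0,0,0,0,0,60],[0,0,0,0,0,0,60]]]}}

```text
clock: 54.85
tool_pos: [0.4913, -0.3352, 0.2313]
eef_rot: [-0.037, 0.999, 0.001, 0.0]
contact_force: [-1.0, 0.1, -0.0]
opening: 0.599
```

```bash
python3 s.py; python3 - <<'E'
from m import *
t=snap('top','t22.png');h,S,V=np.moveaxis(hsv(t),2,0)
b=near(((h<6)|(h>172))&(S>150)&(V>100),258,225,200);print('cap',b[0],b[1],circ(t,b[2],.074,False))
b=near((h>5)&(h<17)&(S>200)&(V>90),116,205,500);print('cover',b[0],b[1],circ(t,b[2],.011,False))
a=cv2.imread('pics/t22.png')
cv2.imwrite('pics/t22a.png',cv2.resize(a[90:270,60:300],(800,600),interpolation=cv2.INTER_CUBIC))
E
```

```text
t 54.85 [ 0.4913 -0.3352  0.2313] yaw [ 3.1405  0.     -3.0675] F [-1.   0.1 -0. ] op 0.599 q [ 0.96  0.79 -0.8   1.67  0.66  0.97  1.56]
cap [258.42094862 221.46245059] 506 (array([ 0.4677014 , -0.02051666,  0.03677485]), np.float64(0.000894488928224767))
cover [116.75262369 206.07646177] 2001 (array([0.50489076, 0.40164165, 0.07557034]), np.float64(0.0006843875378776959))
```

View pics/t22a.png

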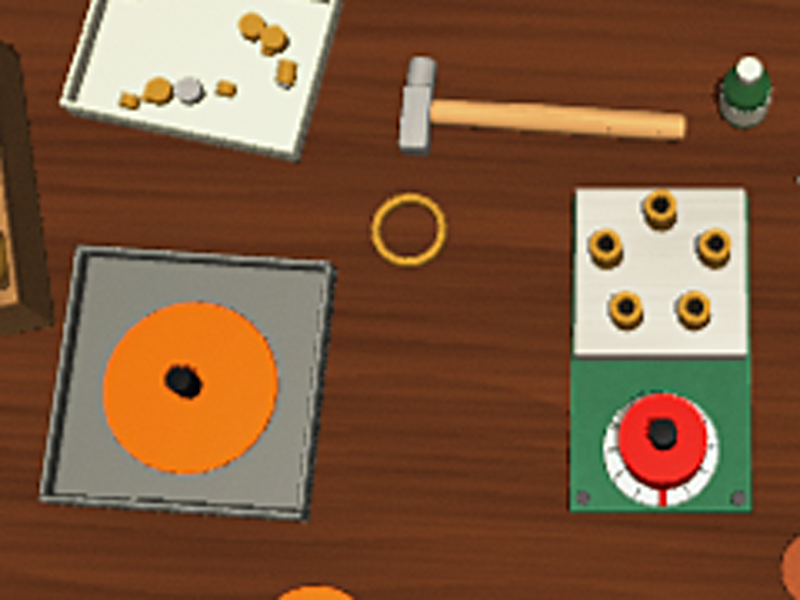

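```bash
python3 -c "
from plant import ticket
print(ticket.finish_job())"
```

```text
the job is handed in; nothing more can be done
None
```

I finished the job and handed it in at about 55 s of robot time; no verdict was reported. The cover is in the tray, all five bushings are in the block, the pointer is on the red mark and the cap is over the dial.

**Last checks**
- **Cover:** it lies flat in the tray, within about 5 mm of the tray centre.
- **Bushings:** each one met a firm stop at its expected depth. All five bores then appeared at the hole positions at the seated height. The first bushing caught on the rim of its hole and went in after I shifted it about 1 mm.
- **Dial:** after I let go, the pointer and the red mark read within 1° of each other in both the wrist and top cameras. The dial was not re-checked once the cap covered it.
- **Cap:** it seated at the expected height and sits within about 2 mm of the dial's axis in the top view.
- **Other things on the bench:** I never touched them. I did not measure their positions at the end. The hammer, band and bottle look unmoved in the last picture.

**Where readings disagreed**
- The top and wrist cameras differed by 2–3 mm.
- The wrist camera was off by about 1 mm in x against where the holes turned out to be by contact.

I viewed 15 pictures, one over the budget of 14.

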